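# Set the phone closing press with its gauge blade

### The job

Set the gap of the phone closing press: lay the broad gauge blade (the one with the flat fin, not the one with the round stud) flat on the bed with its tongue centred under the pad, and turn the slanted wing screw clockwise until the blade just drags, which is when the drag pointer on top of the press stands between its two pins; do not pinch it harder than that. Let go of the screw and, with the blade still in the gap, press the lock button down until it snaps and stays down; then draw the blade out and lay it flat on the paper mat. Leave the screw setting and everything else on the bench as they are.

Things in the scene. Friction and masses are not known exactly. Their poses are not given: they have to be found in the camera images.
- press: White closing press fixed to the bench; origin at bench level under the pad; x away from the robot, y left, z up. Bed: flat, top 20 mm above the bench, x -70 to 60, y -180 to 134 mm. Column on the bed: x -30 to 30, y 43 to 73 mm, up to the head. Lock console: 46 mm square, 84 mm high, at x -45, y 108 mm. The gap under the pad is open to the right (-y), front and back.
- head: Grey head of the press above the pad, carried by the column; in press axes x -30 to 60, y -33 to 73 mm. Origin in the middle of the pad, at its lower face, 78 to 80 mm above the bench (differs from start to start); it is 50 mm high, with a slanted nose at the front (to x -60 mm) that carries the screw and above it a dial, 60 mm across, that sinks with the pad (150 to 130 mm above the bench).
- pad: Square black rubber pad, 44 x 44 x 12 mm, under the head; origin at the centre of its lower face, parallel to the bed. The screw drives it straight down, 7 mm per radian. It starts 12.5 to 16.6 mm above the bed. It is sprung: meeting the blade it stops while the screw goes on, and the spring presses the blade (about 1.5 N at first touch, then 2 N per mm).
- screw (a joint): Slanted wing screw: angle in rad, grows when turned clockwise (looking down on its wing); starts at 0 to 0.3, stop at 2.2. Stiff (0.1 N m), stays where left. The angle at which the pad meets the blade differs by up to 0.29 rad, as the head's height does: from the start it takes 0.6 to 1.25 rad to touch, then 0.23 rad to the middle of the pointer's window.
- screw_grip (a point): Grip point in the screw's black wing, 38 mm up its axis. The point's z is the screw axis, pointing out of the knob, 28 degrees from vertical, leaning to the press's -x (to the robot). Wing: 42 mm long along the point's x, 12 mm thick along its y, from 22 mm below to 14 mm above this point along z; below it a round boss 28 mm across. The point turns with the screw.
- pointer (a joint): Black drag pointer, 24 mm, on the white dial over the head: rad. 0 = pad free, points to the press's right (-y); it swings towards the press's +x (counter-clockwise from above) as the blade lifts the pad against its spring: 0.4 rad per mm, so 2.8 rad per rad of screw after touch. Two steel pins stand at 0.30 and 1.05: between them the blade just drags. Past 1.6 it is pinched hard.
- lock (a joint): Lock button travel in m: 0 up, 0.006 latched down. Snap action: it resists with a peak of about 9 N at the start of its travel, less as it goes down, gives way past 3.5 mm and then goes down and stays down by itself.
- lock_top (a point): Centre of the top of the round black lock button (26 mm across), on the console at the press's left front, about 98 mm above the bench when up; pressed straight down.
- gauge: Broad gauge blade, 130 g: flat aluminium plate 8 mm thick, along its x from -90 to 78 mm, 32 mm wide, the last 36 mm at +x (the tongue) 26 mm wide. Origin on the underside, z up. A flat upright steel fin, 44 mm long (x), 12 mm thick (y), from 8 to 46 mm above the underside, stands at x = -50 mm; centre of mass at x = -33 mm.
- gauge_tongue (a point): Point on the underside of the broad gauge's tongue, 50 mm from the origin towards +x: belongs under the pad centre.
- gauge_grip (a point): Point in the middle of the broad gauge's fin, 34 mm above its underside, 50 mm from the origin towards -x; grip across y (12 mm).
- mat: Fixed white paper work mat, 270 mm (x) x 210 mm (y) x 4 mm; origin at the centre of its underside. Both gauges start on it, their tongues roughly towards the press.
- thin_gauge: Narrow gauge blade, bystander: 140 x 18 x 5 mm with a round stud 16 mm across and 39 mm high at x = -45 mm. Origin under its middle.
- phone: Phone lying flat, bystander, 150 x 72 x 8 mm, origin under its centre.
- driver: Screwdriver lying on the bench, bystander, about 160 mm long along its x.
- dispenser: White bottle, bystander, 56 mm across, 120 mm high, origin under its centre.
- jar: Small jar, bystander, 48 mm across, 45 mm high, origin under its centre.
- parts_tray: Open divided tray, bystander, 160 x 110 x 25 mm, origin under its centre.
- spool: Solder-wire spool standing on end, bystander, 54 mm across, 38 mm high, origin under its centre.
There are look-alikes about, which are no part of the job. What is shaped like the gauge but red is not meant.

How it is judged:
By the outcome, as a careful person would: the job done as asked, in the order asked, and still so for the second after the job is handed in, with the robot touching nothing.
It also fails if it takes over 64 s, if anything falls off the work surface, if the arm or the gripper's body presses on something with over 40 N, if the wrist force passes 120 N, or if a joint passes its speed limit or range.

### The arm

A 6-joint arm with a two-finger parallel gripper is mounted at the origin on the work surface. World frame = base frame: x ahead of the robot, y to its left, z up, the work surface at z = 0. Lengths are in m, angles in degrees, forces in N, time in s.
With the tool pointing down it reaches from about 0.4 to 0.825 m from the base axis. Payload 7 kg.
Tool frame: the origin (TCP) lies at the very end of the fingers, on their centre line; the grasp point (between the pads) lies 19 mm behind it (ctrl.hold_point_z is the distance from the TCP to the grasp point, in m); z points along the fingers, y is the line along which they close (so a half turn about z gives the same grasp; the last joint's range is limited). The gripper opens to 88 mm and grips with 3 to 60 N. Pads are 19 mm wide; open, the fingers measure 130 mm over their backs; the gripper's body (78 mm by 193 mm) begins 47 mm behind the grasp point.
Start: joints at [-55.915, 20.546, 0.682, 0, -70.136, -16.507], TCP at [0.204, -0.643, 0.203] pointing down, gripper open.
Joint ranges: [-176.03, 176.03], [-82.01, 121.73], [-58.28, 71.71], [-173.87, 95.51], [-174.79, -0.11], [-173.66, 173.66]. Speed limits (degrees/s): [136.94, 136.94, 172.46, 180, 180, 180].

### API

Orientations are given as [roll, pitch, yaw] about the fixed x, y, z axes, in that order (R = Rz(yaw) Ry(pitch) Rx(roll)).
In Python, from plant import sensors, viewer, workorder, ctrl gives the robot as it stands.
- The arm moves only by the shell command python3 -m pendant 'ROWS'. ROWS is JSON, a list of rows, each a list of 3 entries, a list of its own where there are three numbers: the opening, from -1 (shut) to 1 (fully open), so that 0 is half open, then the shift along the tool's x, y, z in m, then the turn, a rotation vector about the tool's x, y, z in degrees. A call has 1 to 10 rows; each row is the pose to reach, as a shift and turn from the pose commanded when the call began, along the tool's axes at that moment; what a row does not reach only later rows make up. A row lasts 1/12 s, in which the tool goes at most 41.7 mm and 7.16 degrees, less where a joint would pass 70% of its speed; a pose out of reach is approached as far as the arm can. A call with a gripper value outside its range is refused whole. The fingers move at their own pace and stop on an object; the grip force is fixed at half the most. Time passes only in rows, so rows that repeat a pose let the fingers close. It gives the time, the measured TCP pose, the force, the opening and the grip force at its end, in the units of the state.
- sensors.get_obs(): the state, without advancing time (a new reading comes with each control period).
- viewer.snapshot(name): name is "scene" or "top" or "wrist"; returns the picture (384x512x3 uint8, red, green, blue); there is no depth.
- viewer.camera_params(name): a dict with "fx", "fy", "cx", "cy" (pixels), "extrinsics" (4x4, takes a point from world to camera coordinates). Camera axes: x right, y up, looking along -z (the intrinsics and any distortion apply to the point x, -y, -z); pixel columns grow to the right and rows downward; lengths in m; the calibration is good to about 2 mm. The wrist camera is an equidistant fisheye: a pixel r from the principal point sees the ray r / f radians off the axis. A picture is of the moment at which its call begins: read the wrist's pose just before it. camera_params takes no time and is no camera call; for the wrist camera it gives the pose at the moment of the call.
- workorder.close_job(): hands the job in; it is judged then, once.
The state is a dict: "clock": time; "joint_pos": joint angles; "qvel": joint speeds; "tau": joint torques, N m; "tool_pos": TCP position; "orientation": TCP orientation; "force": force on the tool from outside, world axes, zero at the start; "moment": the same for the moment, N m; "opening": finger opening in m; "gripper_force": force on a finger pad.
Only numpy, scipy, OpenCV 4.12 (cv2) and the standard library are available. Lean on these libraries where they do the work, as an engineer would, in place of code of your own. Each camera call takes 0.05 s, during which the arm holds its last target. There are 200 camera calls.

## Working session

There is one attempt and no reset: what is moved stays moved. The work goes in short steps, Python scripts to look and compute and a shell command to move; the robot and the scene stay as the last step left them, time stands still between calls to the robot, and variables do not carry over. Pictures are saved under pics/ and viewed, at most 10 in all, crops included, and the job is handed in when it is done.

```bash
ls; mkdir -p pics; python3 - <<'E'
from plant import sensors, viewer, workorder, ctrl
import cv2,numpy as np
print(sensors.get_obs(), ctrl.hold_point_z)
a=viewer.snapshot("scene");b=viewer.snapshot("top")
for n in("scene","top"):print(viewer.camera_params(n))
cv2.imwrite("pics/s0.png",a[:,:,::-1]);cv2.imwrite("pics/t0.png",b[:,:,::-1])
cv2.imwrite("pics/t0b.png",cv2.resize(b[:,:,::-1],(800,600),interpolation=cv2.INTER_CUBIC))
cv2.imwrite("pics/s0b.png",cv2.resize(a[:,:,::-1],(800,600),interpolation=cv2.INTER_CUBIC))
E
```

```text
pics
{'clock': 0.0, 'joint_pos': array([-5.59144850e+01,  2.05912921e+01,  6.32642813e-01, -1.96285353e-02,
       -7.01341899e+01, -1.65054806e+01]), 'qvel': array([-0.02257488,  0.0263682 , -0.03599056, -0.03339842,  0.00410299,
        0.01052336]), 'tau': array([ 2.39204292e-04, -5.82720137e+01,  2.93059820e+01,  6.99726328e+00,
        6.93379756e-03, -2.45358196e-04]), 'tool_pos': array([ 0.20366849, -0.64298771,  0.20241727]), 'orientation': array([ 1.79905744e+02, -8.68718018e-03, -1.62426643e+02]), 'force': array([ 0.1060551 , -0.39902068, -0.48123637]), 'moment': array([ 0.04181644, -0.0205187 ,  0.00070549]), 'gripper_force': 0.0, 'opening': 0.08818735943009064} 0.0188
{'fx': 431.3014861186095, 'fy': 431.3014861186095, 'cx': 250.59225529014608, 'cy': 199.27120149585932, 'extrinsics': array([[ 0.24618273,  0.96897891,  0.02177027, -0.07855581],
       [-0.59802323,  0.13418337,  0.79016646,  0.2057893 ],
       [ 0.76273343, -0.20754446,  0.61250552, -1.65730558],
       [ 0.        ,  0.        ,  0.        ,  1.        ]])}
{'fx': 358.28085948571675, 'fy': 358.28085948571675, 'cx': 257.42561629874905, 'cy': 189.32094600450017, 'extrinsics': array([[-0.01308132, -0.99972737,  0.01934095, -0.04137174],
       [ 0.99189416, -0.01052901,  0.12662987, -0.52704241],
       [-0.1263917 ,  0.02084066,  0.99176147, -1.10510617],
       [ 0.        ,  0.        ,  0.        ,  1.        ]])}
```

View pics/t0b.png

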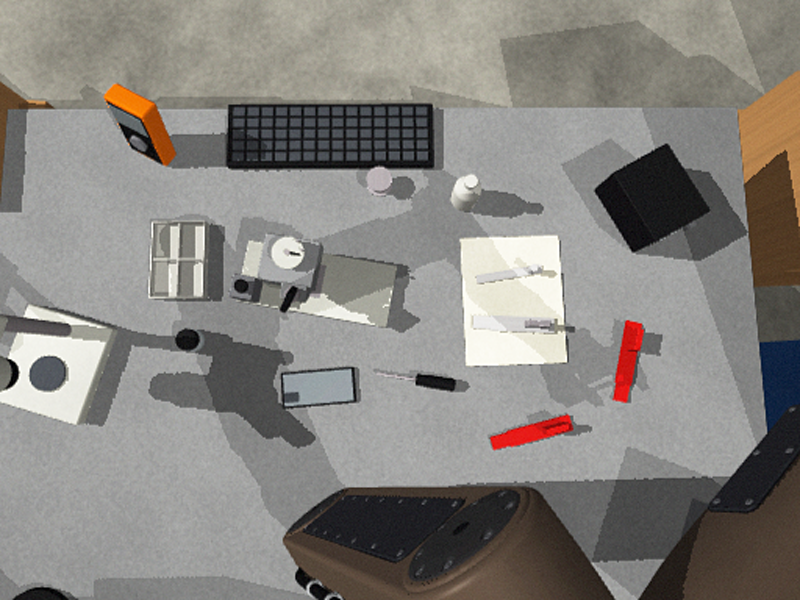

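View pics/s0b.png

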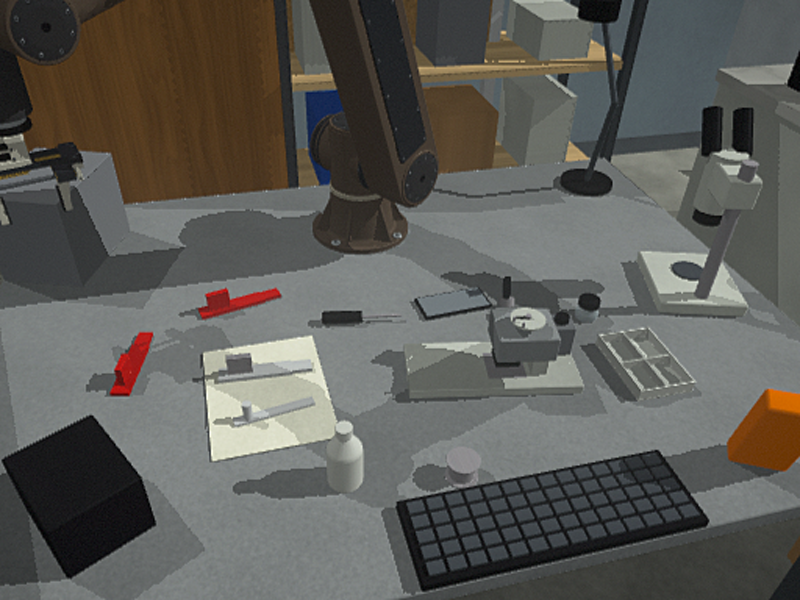

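```bash
python3 - <<'E'
import cv2,numpy as np
a=cv2.imread("pics/s0.png");b=cv2.imread("pics/t0.png")
f=lambda im,x,y,w,h:cv2.resize(im[y:y+h,x:x+w],None,fx=4,fy=4,interpolation=cv2.INTER_CUBIC)
r1=np.hstack([f(b,144,146,124,66),f(b,298,160,76,66)])
r2=np.hstack([f(a,256,174,134,84),f(a,136,205,66,84)])
cv2.imwrite("pics/c1.png",np.vstack([r1,r2]))
E
```

```text
(no output)
```

View pics/c1.png

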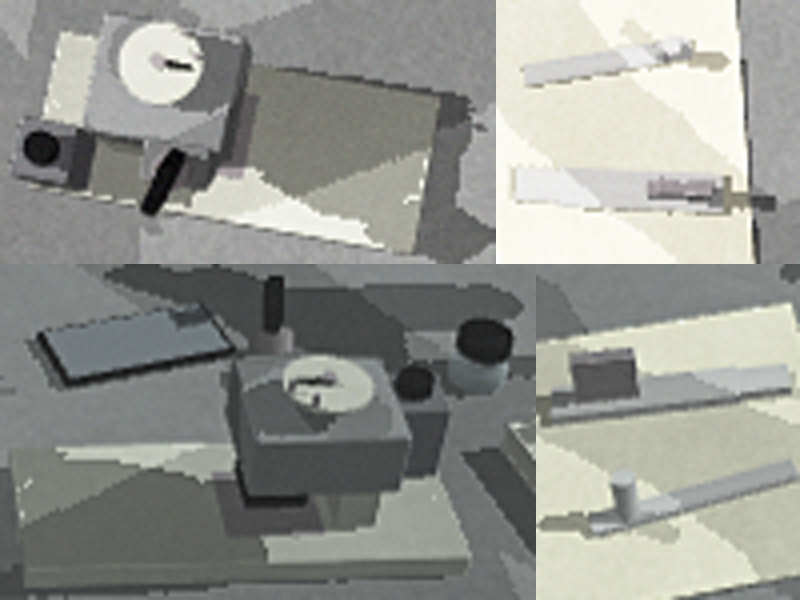

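```bash
cat > h.py <<'E'
from plant import sensors, viewer, workorder, ctrl
import cv2,numpy as np
from scipy.optimize import least_squares
from scipy.spatial.transform import Rotation as Ro
def proj(P,c,fish=False):
    E=np.array(c["extrinsics"]);p=np.atleast_2d(P)@E[:3,:3].T+E[:3,3]
    x,y,z=p[:,0],-p[:,1],-p[:,2]
    if fish:
        r=np.hypot(x,y);k=np.arctan2(r,z)/r
    else:k=1/z
    return np.c_[c["fx"]*x*k+c["cx"],c["fy"]*y*k+c["cy"]]
def ray(uv,c,fish=False):
    E=np.array(c["extrinsics"]);d=(np.array(uv)-[c["cx"],c["cy"]])/c["fx"]
    if fish:
        t=np.hypot(*d);v=np.array([*(d/t*np.sin(t)),np.cos(t)])
    else:v=np.array([*d,1])
    v=v*[1,-1,-1];v/=np.linalg.norm(v)
    return -E[:3,:3].T@E[:3,3],E[:3,:3].T@v
def onplane(uv,c,z,fish=False):
    o,d=ray(uv,c,fish);return o+d*(z-o[2])/d[2]
def tri(rays):
    A=sum(np.eye(3)-np.outer(d,d) for o,d in rays);b=sum((np.eye(3)-np.outer(d,d))@o for o,d in rays)
    X=np.linalg.solve(A,b);return X,[np.linalg.norm(np.cross(X-o,d))*1e3 for o,d in rays]
def pose2(p): # x,y,yaw deg -> R,t
    return Ro.from_euler('z',p[2],degrees=True).as_matrix(),np.array([p[0],p[1],0])
def rel(pos,R,o=None):
    "shift (m) and rotvec (deg) in present tool axes to reach pos,R (TCP)"
    o=o or sensors.get_obs();R0=Ro.from_euler('xyz',o["orientation"],degrees=True)
    return R0.inv().apply(np.array(pos)-o["tool_pos"]),(R0.inv()*Ro.from_matrix(R)).as_rotvec(degrees=True)
def save(name,out,box=None,s=1):
    im=viewer.snapshot(name)[:,:,::-1]
    cv2.imwrite(out.replace(".png","_raw.png"),im)
    if box:x,y,w,h=box;im=im[y:y+h,x:x+w]
    cv2.imwrite(out,cv2.resize(im,None,fx=s,fy=s,interpolation=cv2.INTER_CUBIC))
E
cat > m1.py <<'E'
from h import *
S=viewer.camera_params("scene");T=viewer.camera_params("top")
q=lambda u,v,x0,y0:((u+.5)/4-.5+x0,(v+.5)/4-.5+y0)
tp=lambda u,v:q(u,v,144,146); tg=lambda u,v:q(u-496,v,298,160)
sp=lambda u,v:q(u,v-264,256,174); sg=lambda u,v:q(u-536,v-264,136,205)
lt=tri([ray(tp(41,148),T),ray(sp(414,382),S)]);print("lock",lt)
print("dial",tri([ray(tp(160,63),T),ray(sp(330,384),S)]))
print("wingtop",tri([ray(tp(150,212),T),ray(sp(273,278),S)]))
print("fin",tri([ray(tg(681,188),T),ray(sg(603,350),S)]))
obs=[(T,tp(439,95),(60,-180,20)),(T,tp(413,253),(-70,-180,20)),(T,tp(41,148),(-45,108,98)),
(S,sp(25,572),(60,-180,20)),(S,sp(12,450),(-70,-180,20)),(S,sp(468,556),(60,134,20)),(S,sp(414,382),(-45,108,98))]
def fit(obs,p0):
    def res(p):
        R,t=pose2(p);return np.concatenate([proj(R@(np.array(m)/1e3)+t,c)[0]-uv for c,uv,m in obs])
    r=least_squares(res,p0,x_scale=[.1,.1,10]);print(r.x,np.round(r.fun.reshape(-1,2),1).tolist());return r.x
P=fit(obs,[.55,.1,-9])
g=[(T,tg(514,168),(78,13,12)),(T,tg(514,201),(78,-13,12)),(T,tg(681,188),(-50,0,50)),
(S,sg(603,350),(-50,0,50)),(S,sg(790,366),(78,13,12)),(S,sg(793,385),(78,-13,12))]
# tongue +x ; left side (+y gauge) = world -x
for gg in (g,[(c,uv,(m[0],-m[1],m[2])) for c,uv,m in g]): G=fit(gg,[.5,-.25,90])
E
python3 m1.py
```

```text
lock (array([0.54261066, 0.26431198, 0.09139206]), [np.float64(0.5019378159686747), np.float64(0.5019378159685915)])
dial (array([0.59550237, 0.16641487, 0.14728406]), [np.float64(0.3595415399511536), np.float64(0.35954153995112775)])
wingtop (array([0.48641021, 0.16910335, 0.15860232]), [np.float64(0.4820435844827318), np.float64(0.4820435844828747)])
fin (array([ 0.4665243 , -0.31907732,  0.05153334]), [np.float64(2.317443296002067), np.float64(2.3174432960021485)])
[  0.56850344   0.1490458  -10.49763229] [[1.0, -0.4], [0.6, -0.4], [-0.1, -0.7], [-0.1, -0.6], [-0.6, -0.8], [1.2, -0.0], [0.5, -1.5]]
[ 0.46955342 -0.2699104  85.69553108] [[-0.1, 7.8], [0.3, -8.5], [0.9, 0.4], [0.6, 0.4], [0.1, -1.0], [0.1, 0.2]]
[ 0.46952102 -0.26990201 85.82830205] [[0.3, -0.2], [-0.1, -0.4], [0.9, 0.3], [0.6, 0.4], [0.9, 4.9], [-0.6, -5.8]]
```

```bash
python3 - <<'E'
from h import *
R=Ro.from_euler('xyz',[180,0,-94.2],degrees=True).as_matrix()
print(rel([.466,-.320,.13],R))
E
```

```text
(array([-0.34762645,  0.22866497,  0.07279909]), array([ 8.10784973e-02,  4.41042313e-02, -6.82289134e+01]))
```

```bash
python3 -m pendant '[[0.2,[-0.348,0.229,0.073],[0,0,-68.2]],[0.2,[-0.348,0.229,0.073],[0,0,-68.2]],[0.2,[-0.348,0.229,0.073],[0,0,-68.2]],[0.2,[-0.348,0.229,0.073],[0,0,-68.2]],[0.2,[-0.348,0.229,0.073],[0,0,-68.2]],[0.2,[-0.348,0.229,0.073],[0,0,-68.2]],[0.2,[-0.348,0.229,0.073],[0,0,-68.2]],[0.2,[-0.348,0.229,0.073],[0,0,-68.2]],[0.2,[-0.348,0.229,0.073],[0,0,-68.2]],[0.2,[-0.348,0.229,0.073],[0,0,-68.2]]]'
python3 -m pendant '[[0.2,[0,0,0],[0,0,0]],[0.2,[0,0,0],[0,0,0]]]'
python3 - <<'E'
from h import *
print(sensors.get_obs()["joint_pos"])
print(viewer.camera_params("wrist")); save("wrist","pics/w1.png",None,1.5)
E
```

```text
clock: 0.93
tool_pos: [0.4633, -0.323, 0.1311]
orientation: [180.0, 0.0, -93.8]
force: [1.0, -0.0, -0.2]
opening: 0.0528
gripper_force: 0.0
clock: 1.1
tool_pos: [0.4634, -0.3229, 0.1307]
orientation: [179.9, 0.0, -94.0]
force: [-0.3, -1.0, -0.2]
opening: 0.0523
gripper_force: 0.0
[-1.50195986e+01  1.36836776e+01 -1.91464229e+01 -9.97074217e-03
 -5.72513336e+01  1.10167656e+01]
{'fx': 297.3186396354542, 'fy': 297.3186396354542, 'cx': 251.1499573113982, 'cy': 186.45481761703974, 'extrinsics': array([[-0.99754363,  0.07002538,  0.0017779 ,  0.48539412],
       [-0.06806431, -0.96298527, -0.26081912, -0.26576419],
       [-0.01655186, -0.26029946,  0.96538605, -0.39554397],
       [ 0.        ,  0.        ,  0.        ,  1.        ]])}
```

View pics/w1.png

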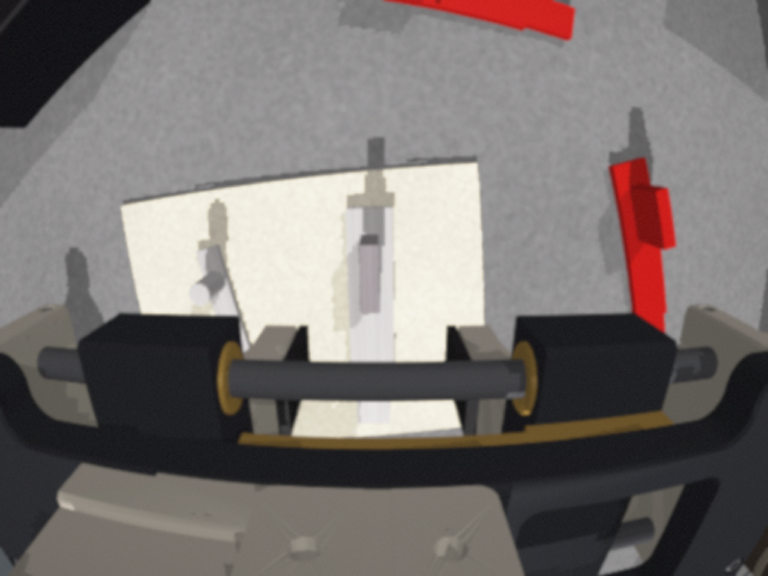

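```bash
python3 - <<'E'
from h import *
W=viewer.camera_params("wrist");T=viewer.camera_params("top");S=viewer.camera_params("scene")
q=lambda u,v:((u+.5)/1.5-.5,(v+.5)/1.5-.5)
a=onplane(q(370,244),W,.05,True);b=onplane(q(369,311),W,.05,True);c=onplane(q(370,207),W,.012,True);d=onplane(q(374,420),W,.012,True)
for k in(a,b,c,d):print(k)
q4=lambda u,v,x0,y0:((u+.5)/4-.5+x0,(v+.5)/4-.5+y0)
print((a+b)/2,np.degrees(np.arctan2(*(d-c)[1::-1])), tri([ray(q4(681-496,188,298,160),T),ray(q4(603-536,350-264,136,205),S),ray(q(369.5,277.5),W,True)]))
E
```

```text
[ 0.46594103 -0.34584045  0.05      ]
[ 0.46977722 -0.30380112  0.05      ]
[ 0.46509006 -0.36420397  0.012     ]
[ 0.4746948  -0.19901626  0.012     ]
[ 0.46785912 -0.32482078  0.05      ] 86.67231739095924 (array([ 0.46670773, -0.32122978,  0.0493976 ]), [np.float64(3.8412651276710346), np.float64(2.431274709739227), np.float64(3.9003448623611434)])
```

```bash
python3 -m pendant '[[0.2,[0,-0.0036,0.04],[0,0,0.3]],[0.2,[0,-0.0036,0.08],[0,0,0.3]],[0.2,[0,-0.0036,0.105],[0,0,0.3]],[0.2,[0,-0.0036,0.111],[0,0,0.3]],[0.2,[0,-0.0036,0.111],[0,0,0.3]],[-0.6,[0,-0.0036,0.111],[0,0,0.3]],[-1,[0,-0.0036,0.111],[0,0,0.3]],[-1,[0,-0.0036,0.111],[0,0,0.3]],[-1,[0,-0.0036,0.111],[0,0,0.3]],[-1,[0,-0.0036,0.111],[0,0,0.3]]]'
python3 -m pendant '[[-1,[0,0,0],[0,0,0]],[-1,[0,0,-0.02],[0,0,0]],[-1,[0,0,-0.05],[0,0,0]],[-1,[0,0,-0.06],[0,0,0]],[-1,[0,0,-0.06],[0,0,0]]]'
python3 - <<'E'
from h import *
P=[.5685,.149,-10.5];R,t=pose2(P)
# fin goes to press y=-100; via well to the right, at height
Rt=Ro.from_euler('xyz',[180,0,79.5-180],degrees=True).as_matrix()
for y,z in((-.160,.055),(-.100,.055)):
    print(np.round(R@[0,y,z]+t,4),rel(R@[0,y,z]+t,Rt))
save("scene","pics/s1.png",(120,160,270,110),2.9)
E
```

```text
clock: 1.98
tool_pos: [0.4668, -0.3253, 0.0216]
orientation: [-179.9, -0.0, -94.5]
force: [-0.5, -0.2, -0.2]
opening: 0.0247
gripper_force: 0.0
clock: 2.4
tool_pos: [0.4683, -0.3259, 0.0839]
orientation: [-179.7, -0.1, -94.5]
force: [-0.2, 0.3, -0.2]
opening: 0.0009
gripper_force: 0.0
[ 0.5393 -0.0083  0.055 ] (array([-0.32221426, -0.04586543,  0.0285792 ]), array([-0.32662463, -0.08396381,  6.02035351]))
[0.5503 0.0507 0.055 ] (array([-0.38188328, -0.05215854,  0.02850939]), array([-0.32662463, -0.08396381,  6.02035351]))
```

View pics/s1.png

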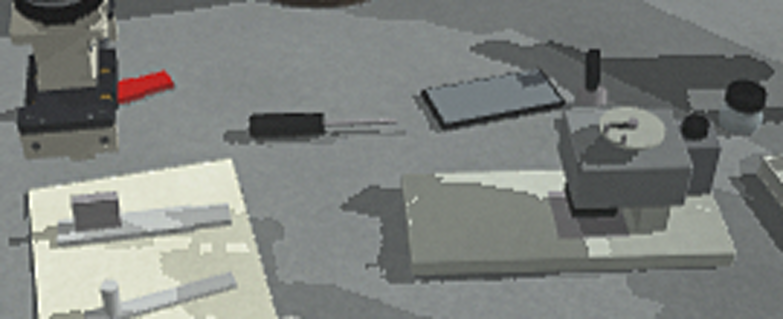

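```bash
python3 -m pendant '[[-0.3,[-0.0025,0.001,0],[0,0,-0.8]],[-0.3,[-0.0025,0.001,0],[0,0,-0.8]],[-0.3,[-0.0025,0.001,0],[0,0,-0.8]],[-0.3,[-0.0025,0.001,0],[0,0,-0.8]],[-0.3,[-0.0025,0.001,0.025],[0,0,-0.8]],[-0.3,[-0.0025,0.001,0.055],[0,0,-0.8]],[-0.3,[-0.0025,0.001,0.0635],[0,0,-0.8]],[-0.8,[-0.0025,0.001,0.0635],[0,0,-0.8]],[-1,[-0.0025,0.001,0.0635],[0,0,-0.8]],[-1,[-0.0025,0.001,0.0635],[0,0,-0.8]]]'
python3 -m pendant '[[-1,[0,0,0],[0,0,0]],[-1,[0,0,0],[0,0,0]],[-1,[0,0,0],[0,0,0]]]'
```

```text
clock: 3.28
tool_pos: [0.4662, -0.323, 0.0181]
orientation: [-179.9, -0.0, -93.7]
force: [-0.3, -0.3, -0.4]
opening: 0.016
gripper_force: 0.4
clock: 3.53
tool_pos: [0.4664, -0.3229, 0.0182]
orientation: [-179.9, -0.0, -93.7]
force: [1.4, -0.1, 2.5]
opening: 0.0114
gripper_force: 29.9
```

```bash
python3 - <<'E'
from h import *
P=[.5685,.149,-10.5];R,t=pose2(P)
Rt=Ro.from_euler('xyz',[180,0,79.5-180],degrees=True).as_matrix()
print(rel(R@[0,-.190,.075]+t,Rt))
E
```

```text
(array([-0.28879827, -0.0490491 , -0.05688296]), array([-0.14398373, -0.03401686,  6.79890008]))
```

```bash
python3 -m pendant '[[-1,[0,0,-0.02],[0,0,0]],[-1,[0,0,-0.05],[0,0,0]],[-1,[-0.03,-0.005,-0.057],[0,0,1]],[-1,[-0.07,-0.012,-0.057],[0,0,2]],[-1,[-0.11,-0.019,-0.057],[0,0,3]],[-1,[-0.15,-0.026,-0.057],[0,0,4]],[-1,[-0.19,-0.033,-0.057],[0,0,5]],[-1,[-0.23,-0.04,-0.057],[0,0,6.8]],[-1,[-0.265,-0.045,-0.057],[0,0,6.8]],[-1,[-0.289,-0.049,-0.057],[0,0,6.8]]]'
python3 -m pendant '[[-1,[0,0,0],[0,0,0]],[-1,[0,0,0],[0,0,0]],[-1,[0,0,0],[0,0,0]]]'
python3 - <<'E'
from h import *
o=sensors.get_obs();print(o["tool_pos"],o["orientation"],o["opening"])
W=viewer.camera_params("wrist");save("wrist","pics/w2.png")
np.save("W2.npy",W)
save("top","pics/t2.png")
f=lambda im,x,y,w,h,s:cv2.resize(im[y:y+h,x:x+w],None,fx=s,fy=s,interpolation=cv2.INTER_CUBIC)
a=cv2.imread("pics/w2.png");b=cv2.imread("pics/t2.png")
# wrist at 1.17 (600x449?) -> layout: left wrist 1x crop, right top crop
A=f(a,106,60,300,200,8/3) if 0 else cv2.resize(a,(400,300),interpolation=cv2.INTER_AREA)
cv2.imwrite("pics/c2.png",np.vstack([cv2.resize(a[20:270,56:456],(800,500)[:2]) [:500],f(b,144,140,1,1,1)[:0].reshape(0,800,3)]) if 0 else a)
cv2.imwrite("pics/c3.png",f(b,140,138,160,85,5))
cv2.imwrite("pics/c2.png",cv2.resize(a,None,fx=1.5,fy=1.5,interpolation=cv2.INTER_CUBIC))
E
```

```text
clock: 4.37
tool_pos: [0.5334, -0.0344, 0.0745]
orientation: [-180.0, 0.0, -100.4]
force: [-0.0, -0.5, -0.9]
opening: 0.0114
gripper_force: 29.9
clock: 4.62
tool_pos: [0.5326, -0.0373, 0.074]
orientation: [180.0, -0.0, -100.5]
force: [0.6, 0.6, -0.3]
opening: 0.012
gripper_force: 29.9
[ 0.5325806  -0.03733683  0.07403339] [ 1.79980321e+02 -3.52269080e-03 -1.00491152e+02] 0.011951431842834332
```

View pics/c2.png

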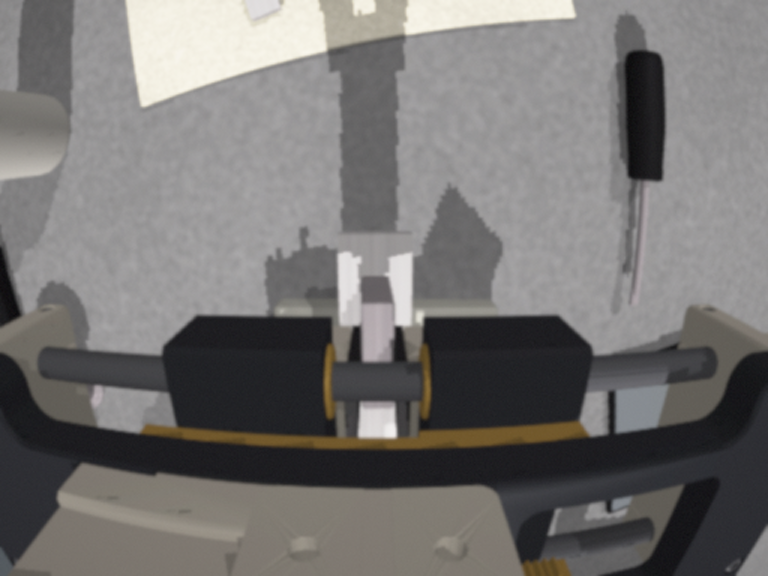

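```bash
python3 - <<'E'
from h import *
W=np.load("W2.npy",allow_pickle=True).item();o=sensors.get_obs()
q=lambda u,v:((u+.5)/1.5-.5,(v+.5)/1.5-.5)
R0=Ro.from_euler('xyz',o["orientation"],degrees=True)
P=[.5685,.149,-10.5];R,t=pose2(P)
for n,uv,z in(("tail",(374,234),.0678),("tailL",(338,235),.0678),("tailR",(411,233),.0678),("fin",(376.5,303),.1058),("bedL",(277,306),.02),("bedR",(497,303),.02)):
    X=onplane(q(*uv),W,z,True);print(n,X,"tool",R0.inv().apply(X-o["tool_pos"]),"press",R.T@(X-t))
E
```

```text
tail [ 0.52727298 -0.07670876  0.0678    ] tool [ 0.0388793  -0.00191623  0.00615676] press [ 0.00059548 -0.22944227  0.0678    ]
tailL [ 0.54241388 -0.07912884  0.0678    ] tool [ 0.03847827 -0.01724407  0.00615146] press [ 0.01592387 -0.22906262  0.0678    ]
tailR [ 0.51172385 -0.07430215  0.0678    ] tool [0.03936854 0.01381043 0.00616221] press [-0.01513185 -0.22990957  0.0678    ]
fin [ 0.52956875 -0.05846996  0.1058    ] tool [ 0.02053313 -0.00081117 -0.03184483] press [-0.00047094 -0.21109051  0.1058    ]
bedL [ 0.59031098 -0.03925586  0.02      ] tool [-0.00951624 -0.05702235  0.05393266] press [ 0.05575266 -0.18112876  0.02      ]
bedR [ 0.46745684 -0.01815972  0.02      ] tool [-0.00769686  0.06761663  0.05397561] press [-0.06888874 -0.18277427  0.02      ]
```

View pics/c3.png

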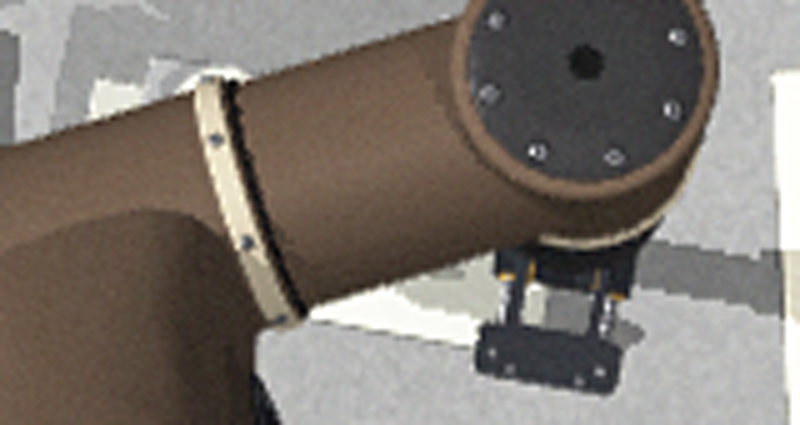

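```bash
python3 -m pendant '[[-1,[0,0,0.02],[0,0,0]],[-1,[0,0,0.034],[0,0,0]],[-1,[0,0,0.038],[0,0,0]],[-1,[0,0,0.038],[0,0,0]]]'
python3 -m pendant '[[-1,[-0.015,0,0],[0,0,0]],[-1,[-0.03,0,0],[0,0,0]],[-1,[-0.045,0,0],[0,0,0]],[-1,[-0.06,0,0],[0,0,0]],[-1,[-0.075,0,0],[0,0,0]],[-1,[-0.0875,0,0],[0,0,0]],[-1,[-0.0875,0,0],[0,0,0]],[-1,[-0.0875,0,0],[0,0,0]]]'
```

```text
clock: 5.05
tool_pos: [0.5321, -0.0385, 0.0352]
orientation: [179.9, -0.1, -100.6]
force: [1.0, -0.2, -0.7]
opening: 0.0115
gripper_force: 29.9
clock: 5.72
tool_pos: [0.5491, 0.0495, 0.036]
orientation: [-180.0, 0.0, -100.4]
force: [-0.2, -0.4, -2.0]
opening: 0.0116
gripper_force: 29.9
```

```bash
python3 -m pendant '[[-1,[0,0,0.001],[0,0,0]],[-1,[0,0,0.0018],[0,0,0]],[-1,[0,0,0.0018],[0,0,0]]]'
python3 -m pendant '[[-0.2,[0,0,0],[0,0,0]],[-0.2,[0,0,0],[0,0,0]],[-0.2,[0,0,0],[0,0,0]],[-0.2,[0,0,-0.003],[0,0,0]],[-0.2,[0,0,-0.03],[0,0,0]],[-0.2,[0,0,-0.07],[0,0,0]],[-0.2,[0,0,-0.11],[0,0,0]],[-0.2,[0,0,-0.14],[0,0,0]],[-0.2,[0,0,-0.14],[0,0,0]]]'
cat > wing.py <<'E'
from h import *
from itertools import product
S=viewer.camera_params("scene");T=viewer.camera_params("top")
C={"t":(T,cv2.imread("pics/t0.png"),(176,180,20,24)),"s":(S,cv2.imread("pics/s0.png"),(315,172,18,20))}
M={}
for k,(c,im,(x,y,w,h)) in C.items():
    m=np.zeros(im.shape[:2],np.float32);m[y:y+h,x:x+w]=im[y:y+h,x:x+w].max(2)<45;M[k]=m
    print(k,m.sum());print("\n".join("".join(".#"[int(v)] for v in r[x:x+w]) for r in m[y:y+h]))
Pr,_=pose2([0,0,-10.5])
def axes(th): # wing axes in world
    z=np.array([-np.sin(np.radians(28)),0,np.cos(np.radians(28))]);x0=np.array([np.cos(np.radians(28)),0,np.sin(np.radians(28))]);y0=np.cross(z,x0)
    a=-np.radians(th);x=np.cos(a)*x0+np.sin(a)*y0
    return Pr@np.c_[x,np.cross(z,x),z]
box=np.array(list(product((-.021,.021),(-.006,.006),(-.022,.014))))
def sil(p,c,s=8):
    X=np.array(p[:3])+box@axes(p[3]).T
    uv=proj(X,c);return uv
def cost(p):
    tot=0
    for k,(c,im,(x,y,w,h)) in C.items():
        s=8;hull=cv2.convexHull(((sil(p,c)-[x-4,y-4]+.5)*s).astype(np.float32)).astype(np.int32)
        m=np.zeros(((h+8)*s,(w+8)*s),np.uint8);cv2.fillConvexPoly(m,hull,1)
        m=cv2.resize(m.astype(np.float32),None,fx=1/s,fy=1/s,interpolation=cv2.INTER_AREA)
        tot+=((m-M[k][y-4:y+h+4,x-4:x+w+4])**2).sum()
    return tot
if __name__=="__main__":
    from scipy.optimize import differential_evolution as de
    r=de(cost,[(.47,.55),(.13,.19),(.11,.17),(-95,95)],seed=1,popsize=20,maxiter=150,tol=1e-8)
    R,t=pose2([.5685,.149,-10.5])
    print(r.x,r.fun,"press",R.T@(r.x[:3]-t))
    for th in range(-80,81,10):
        print(th,round(min(cost([r.x[0]+dx,r.x[1]+dy,r.x[2]+dz,th]) for dx in(-.003,0,.003) for dy in (-.003,0,.003) for dz in(-.004,0,.004)),1),end="; ")
E
python3 wing.py
```

```text
clock: 5.97
tool_pos: [0.5489, 0.0483, 0.0342]
orientation: [-180.0, -0.0, -100.5]
force: [0.4, 0.7, -0.2]
opening: 0.0119
gripper_force: 29.9
clock: 6.72
tool_pos: [0.5527, 0.0494, 0.1817]
orientation: [-179.4, 0.3, -100.5]
force: [1.0, -0.3, 0.4]
opening: 0.0348
gripper_force: 0.0
t 79.0
....................
....................
....................
...........#........
..........####......
.........#####......
.........#####......
........######......
.......######.......
.......######.......
.......#####........
......######........
......#####.........
.....#####..........
.....#####..........
....######..........
....#####...........
....####............
....###.............
.....##.............
....................
....................
....................
....................
s 66.0
..................
..................
..................
..................
..................
........####......
........####......
.......#####......
.......#####......
.......#####......
.......#####......
.......#####......
.......#####......
.......#####......
.......#####......
.......#####......
.......#####......
.......####.......
.......####.......
..................
[ 0.50749707  0.16121164  0.15739561 16.75452416] 18.40380859375 press [-0.06220682  0.00089026  0.15739561]
-80 263.3; -70 262.6; -60 262.5; -50 258.6; -40 243.9; -30 220.3; -20 184.4; -10 140.8; 0 86.5; 10 32.8; 20 27.0; 30 74.6; 40 128.3; 50 174.2; 60 210.4; 70 239.8; 80 258.5;
```

```bash
cat > tgt.py <<'E'
from h import *
import wing
def tool(th,back,grip=(.5075,.1612,.1574)):
    A=wing.axes(th);z=A[:,2]
    y=A[:,1]; Rt=np.c_[np.cross(y,-z),y,-z]
    a=Ro.from_matrix(Rt).as_euler('xyz',degrees=True)
    Rt2=np.c_[-Rt[:,0],-y,-z]
    # pick yaw near -30
    o=[R for R in(Rt,Rt2) if R[:,0]@np.array([.5,-.866,0])>-.2 and R[0,0]>-.6]
    return np.array(grip)+z*(back-.019),(Rt,Rt2)
if __name__=="__main__":
    import sys
    p,Rs=tool(float(sys.argv[1]),float(sys.argv[2]))
    for R in Rs:print(p,Ro.from_matrix(R).as_euler('xyz',degrees=True),*rel(p,R))
E
python3 tgt.py 16.8 0.069 | tail -2
```

```text
[0.48441949 0.16547772 0.20154738] [171.26308558  26.70739377 150.62223296] [-0.10181911  0.08799965 -0.02027285] [ 19.17750172 -25.30436331 104.46194269]
[0.48441949 0.16547772 0.20154738] [-171.26308558  -26.70739377  -29.37776704] [-0.10181911  0.08799965 -0.02027285] [ 23.38927377  17.72610646 -71.74416014]
```

```bash
python3 -m pendant '[[-0.2,[-0.01,0.009,-0.02],[2,1.5,-6]],[-0.2,[-0.02,0.018,-0.02],[4,3,-12]],[-0.2,[-0.03,0.027,-0.02],[6,4.5,-18]],[-0.2,[-0.04,0.036,-0.02],[8,6,-24]],[-0.2,[-0.05,0.045,-0.02],[10,7.5,-30]],[-0.2,[-0.06,0.054,-0.02],[12,9,-36]],[-0.2,[-0.07,0.063,-0.02],[14,10.5,-42.5]],[-0.2,[-0.08,0.072,-0.02],[16,12,-49]],[-0.2,[-0.09,0.08,-0.02],[18,13.5,-55]],[-0.2,[-0.102,0.088,-0.02],[20,15,-61]]]'
python3 tgt.py 16.8 0.069 | tail -1
```

```text
clock: 7.55
tool_pos: [0.4805, 0.1657, 0.1945]
orientation: [-170.5, -22.1, -40.1]
force: [0.1, -0.3, -0.3]
opening: 0.0351
gripper_force: 0.0
[0.48441949 0.16547772 0.20154738] [-171.26308558  -26.70739377  -29.37776704] [ 0.00559315 -0.00322993 -0.00490795] [  3.68528817   3.01713659 -10.39023748]
```

```bash
python3 -m pendant '[[-0.2,[0.0056,-0.0032,-0.005],[3.7,3,-10.4]],[-0.2,[0.0056,-0.0032,-0.005],[3.7,3,-10.4]],[-0.2,[0.0056,-0.0032,-0.005],[3.7,3,-10.4]],[-0.2,[0.0056,-0.0032,-0.005],[3.7,3,-10.4]]]'
python3 tgt.py 16.8 0.069 | tail -1
python3 - <<'E'
from h import *
print(sensors.get_obs()["joint_pos"].round(1))
np.save("W3.npy",viewer.camera_params("wrist"))
save("wrist","pics/w3.png");save("scene","pics/s3.png");save("top","pics/t3.png")
f=lambda im,x,y,w,h,s:cv2.resize(im[y:y+h,x:x+w],None,fx=s,fy=s,interpolation=cv2.INTER_CUBIC)
w=cv2.imread("pics/w3.png");s=cv2.imread("pics/s3.png");t=cv2.imread("pics/t3.png")
a=f(w,126,80,266,200,1.5)  # 399x300
b=f(t,180,150,100,75,4)     # 400x300
c=f(s,245,170,200,75,4)     # 800x300
cv2.imwrite("pics/c4.png",np.vstack([np.hstack([a,np.zeros((300,1,3),np.uint8),b]),c]))
E
```

```text
clock: 7.88
tool_pos: [0.4847, 0.1642, 0.2015]
orientation: [-171.2, -26.5, -29.8]
force: [0.6, 0.5, -1.3]
opening: 0.035
gripper_force: 0.0
[0.48441949 0.16547772 0.20154738] [-171.26308558  -26.70739377  -29.37776704] [-0.00073076 -0.00104587 -0.00030309] [ 0.15821233  0.106256   -0.43089624]
[ 57.3  -8.3 -53.1  40.6 -41.7 -25.2]
```

View pics/c4.png

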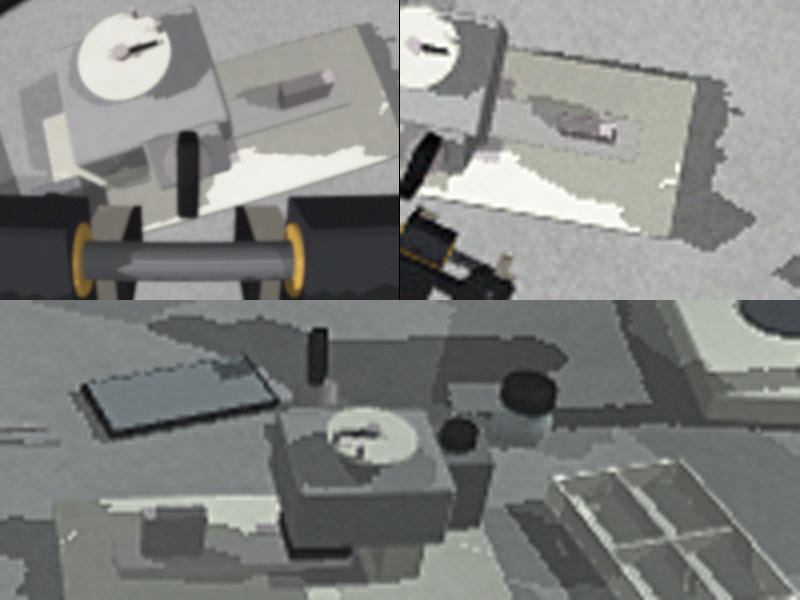

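```bash
python3 - <<'E'
from h import *
T=viewer.camera_params("top");S=viewer.camera_params("scene");W=np.load("W3.npy",allow_pickle=True).item()
R,t=pose2([.5685,.149,-10.5])
q=lambda u,v,x0,y0,s:((u+.5)/s-.5+x0,(v+.5)/s-.5+y0)
tt=lambda u,v:q(u-400,v,180,150,4);ss=lambda u,v:q(u,v-300,245,170,4);ww=lambda u,v:q(u,v,126,80,1.5)
for n,r,z in(("bedBR",ray(tt(695,78),T),.02),("bedFR",ray(tt(669,237),T),.02),("tailB",ray(tt(640,122),T),.028),("tailF",ray(tt(635,160),T),.028),
 ("S bedBR",ray(ss(60,503),S),.02),("S tailF",ray(ss(116,541),S),.028),("S finL",ray(ss(142,508),S),.066),("S finR",ray(ss(206,508),S),.066),
 ("W bed BR",ray(ww(362,28),W,True),.02),("W tailtop",ray(ww(350,102),W,True),.028),("W fin top R",ray(ww(331,74),W,True),.066),("W finL",ray(ww(279,90),W,True),.066)):
    o,d=r;X=o+d*(z-o[2])/d[2];print(n,np.round(1e3*(R.T@(X-t)),1))
o=sensors.get_obs();R0=Ro.from_euler('xyz',o["orientation"],degrees=True)
# wing in wrist: project model at grip
import wing
for th in(12,16.8,21):
    A=wing.axes(th);pts=np.array([.5075,.1612,.1574])+np.array([[.021,0,.014],[-.021,0,.014],[.021,0,0],[0,0,.014]])@A.T
    uv=proj(pts,W,True);print(th,np.round((uv-[126,80]+.5)*1.5-.5).tolist())
# dark columns of wing in wrist crop
im=cv2.imread("pics/w3.png").max(2)
for v in range(168,226,8):
    x=np.where(im[v,236:270]<50)[0];print(v,x.min()+236 if len(x) else 0,x.max()+236 if len(x) else 0,end=" | ")
E
```

```text
bedBR [  59.1 -176.8   20. ]
bedFR [ -71.5 -178.4   20. ]
tailB [  14.8 -139.8   28. ]
tailF [ -16.1 -141.2   28. ]
S bedBR [ -64.8 -175.5   20. ]
S tailF [ -12.1 -139.8   28. ]
S finL [  -3.7 -124.5   66. ]
S finR [ -1.8 -79.5  66. ]
W bed BR [  52.7 -184.3   20. ]
W tailtop [ -15.4 -141.5   28. ]
W fin top R [   1.  -122.6   66. ]
W finL [  0.2 -78.3  66. ]
t 79.0
....................
....................
....................
...........#........
..........####......
.........#####......
.........#####......
........######......
.......######.......
.......######.......
.......#####........
......######........
......#####.........
.....#####..........
.....#####..........
....######..........
....#####...........
....####............
....###.............
.....##.............
....................
....................
....................
....................
s 66.0
..................
..................
..................
..................
..................
........####......
........####......
.......#####......
.......#####......
.......#####......
.......#####......
.......#####......
.......#####......
.......#####......
.......#####......
.......#####......
.......#####......
.......####.......
.......####.......
..................
12 [[182.0, 144.0], [190.0, 222.0], [182.0, 138.0], [186.0, 184.0]]
16.8 [[186.0, 144.0], [186.0, 222.0], [186.0, 138.0], [186.0, 184.0]]
21 [[189.0, 144.0], [183.0, 222.0], [189.0, 138.0], [186.0, 184.0]]
168 248 254 | 176 245 257 | 184 245 257 | 192 245 257 | 200 245 257 | 208 245 257 | 216 245 256 | 224 252 254 |
```

```bash
sed -i 's/^for k,(c,im,(x,y,w,h)) in C.items():$/&/; s/^    print(k,m.sum()).*$//' wing.py; python3 - <<'E'
from tgt import *
p,Rs=tool(17,.003,(.509,.161,.158));print(p,*rel(p,Rs[1]))
E
```

```text
[0.51638576 0.15963113 0.14387284] [ 0.00062886 -0.00066163  0.06578307] [ 0.15531673  0.10830537 -0.25303646]
```

```bash
python3 -m pendant '[[-0.2,[0.0006,-0.0007,0.02],[0,0,-0.3]],[-0.2,[0.0006,-0.0007,0.04],[0,0,-0.3]],[-0.2,[0.0006,-0.0007,0.055],[0,0,-0.3]],[-0.2,[0.0006,-0.0007,0.0655],[0,0,-0.3]],[-0.2,[0.0006,-0.0007,0.0655],[0,0,-0.3]]]'
python3 -m pendant '[[-1,[0,0,0],[0,0,0]],[-1,[0,0,0],[0,0,0]],[-1,[0,0,0],[0,0,0]],[-1,[0,0,0],[0,0,0]],[-1,[0,0,0],[0,0,0]]]'
python3 - <<'E'
from h import *
o=sensors.get_obs();R0=Ro.from_euler('xyz',o["orientation"],degrees=True)
print(o["joint_pos"].round(1),"F tool",R0.inv().apply(o["force"]).round(1),"M",R0.inv().apply(o["moment"]).round(2))
E
```

```text
clock: 8.45
tool_pos: [0.517, 0.1589, 0.1427]
orientation: [-171.6, -26.5, -29.4]
force: [-0.6, -0.8, 0.6]
opening: 0.035
gripper_force: 0.0
clock: 8.87
tool_pos: [0.5157, 0.1584, 0.1447]
orientation: [-171.5, -26.6, -29.4]
force: [-3.8, -4.1, 2.8]
opening: 0.0113
gripper_force: 30.0
[ 47.2  -1.7 -58.3  54.6 -29.1 -32.2] F tool [ 0.1  4.9 -3.8] M [-2.63 -1.49 -0.01]
```

```bash
python3 - <<'E'
from h import *
o=sensors.get_obs();print(o["joint_pos"][2])
exec(open("wing.py").read().split('if __name__')[0].split('Pr,_')[0]) if 0 else None
def dial(n):
    t=viewer.snapshot("top");im=t[150:180,168:208].max(2)
    cv2.imwrite(f"pics/d{n}.png",t[:,:,::-1])
    print("\n".join("".join("%4d"%v for v in r) for r in im[4:24,4:28]))
dial(0)
E
```

```text
-58.2615464405435
 151 153 153 154 176 237 245 242 242 240 240 242 240 240 241 241 242 198 159 121 117 183 186 182
 152 153 152 165 237 242 243 241 241 239 241 241 240 239 242 242 242 244 227 190 168 116 110 109
 148 157 157 225 244 240 240 238 242 240 241 241 240 240 239 242 241 242 243 246 247 152 113 116
 151 153 198 246 242 241 238 241 241 240 240 241 241 239 242 243 240 239 240 240 243 205 109 116
 151 159 237 244 243 241 240 241 239 241 240 239 241 241 240 242 241 242 240 220 242 247 127 114
 153 166 247 243 242 241 240 240 240 238 214 212 234 241 245 243 242 242 243 221 215 199 181 116
 150 188 247 243 243 242 240 241 242 214 204 202 204 225 242 243 244 248 245 243 216 155 119 116
 152 190 248 243 241 240 240 241 241 223 203 205 202 109  48 119 165 246 243 241 247 226 193 111
 148 186 247 241 241 242 241 241 241 243 219 210 200 140  67  52  37  36  38  91 244 248 194 115
 152 185 246 243 242 242 242 242 241 241 241 225 197 252 195 193 162 166 136 120 197 246 184 112
 162 158 244 242 241 241 240 241 241 241 243 241 244 246 246 247 248 251 250 249 248 244 138 117
 183 155 214 24
[... 157 characters left out ...]
2 241 245 147 113 114
 184 178 176 204 240 242 240 240 239 240 241 240 240 241 240 239 240 240 242 243 216 107 118 120
 181 180 180 184 230 244 241 239 240 240 239 239 240 241 241 242 241 242 243 217 115 110 119 119
 190 185 182 183 202 232 239 240 241 241 241 240 240 242 241 243 245 242 217 115 118 113 117 121
 185 189 183 180 181 180 210 242 240 241 242 240 242 243 241 243 241 182 116 118 118 117 123 121
 185 187 184 184 187 186 183 199 212 223 241 238 239 239 222 175 115 113 116 124 119 114 112 118
 185 183 187 184 187 184 186 187 188 182 167 165 166 168 182 125 124 114 117 117 121 119 118 115
 185 183 185 184 186 187 188 188 184 187 187 184 186 184 186 185 188 125 136 129 132 128 126 132
```

```bash
python3 -m pendant '[[-0.6,[0,0,0],[0,0,0]],[-0.6,[0,0,-0.003],[0,0,0]],[-0.6,[0,0.0005,-0.007],[0,0,0]],[-0.6,[0,0.0005,-0.007],[0,0,0]]]'
python3 - <<'E'
from tgt import *
o=sensors.get_obs();print(o["joint_pos"][2])
p,Rs=tool(17,.009,(.509,.161,.158));print(p,*rel(p,Rs[1]))
E
python3 -m pendant '[[-1,[0,0,0],[0,0,0]],[-1,[0,0,0],[0,0,0]],[-1,[0,0,0],[0,0,0]],[-1,[0,0,0],[0,0,0]]]'
cat > st.py <<'E'
from h import *
o=sensors.get_obs();R0=Ro.from_euler('xyz',o["orientation"],degrees=True)
print(o["joint_pos"].round(2),"F tool",R0.inv().apply(o["force"]).round(1),"M",R0.inv().apply(o["moment"]).round(2))
T=viewer.camera_params("top");t=viewer.snapshot("top")[:,:,::-1];cv2.imwrite("pics/d_%.2f.png"%o["clock"],t)
im=t.max(2).astype(float);R,_=pose2([0,0,-10.5])
ys,xs=np.mgrid[150:178,170:202]
sub=im[150:178,170:202];m=cv2.morphologyEx((sub>205).astype(np.uint8),cv2.MORPH_CLOSE,np.ones((7,7)))
n,l,stt,_=cv2.connectedComponentsWithStats(m);k=1+stt[1:,4].argmax();hull=cv2.convexHull(np.argwhere(l==k)[:,::-1].astype(np.int32))
(cx,cy),_,_=cv2.fitEllipse(hull);cx+=170;cy+=150
d=np.hypot(xs-cx,ys-cy);wt=np.where((d<9)&(sub<150),150-sub,0)
c0=onplane((cx,cy),T,.147)
mx,my=(wt*xs).sum()/wt.sum(),(wt*ys).sum()/wt.sum()
c1=onplane((mx,my),T,.147)
def ang(u,v):
    q=R.T@(onplane((u,v),T,.147)-c0);return np.arctan2(q[0],-q[1])
A=np.cov(np.vstack([xs[wt>0],ys[wt>0]]),aweights=wt[wt>0]);w,V=np.linalg.eigh(A);ax=V[:,1]*np.sign(V[:,1]@[mx-cx,my-cy])
qa=R.T@(onplane((mx+3*ax[0],my+3*ax[1]),T,.147)-c1)
print("dial",round(cx,1),round(cy,1),"ptr centroid ang",round(ang(mx,my),3),"axis ang",round(np.arctan2(qa[0],-qa[1]),3),"npx",(wt>0).sum())
E
python3 st.py
```

```text
clock: 9.25
tool_pos: [0.5128, 0.1606, 0.1517]
orientation: [-171.3, -26.6, -29.4]
force: [-0.1, 0.7, 0.9]
opening: 0.0178
gripper_force: 0.0
-57.60405711010819
[0.5136161  0.16014446 0.14917052] [-0.00031928  0.00045476  0.00266723] [0.07592685 0.11899184 0.19505731]
clock: 9.58
tool_pos: [0.5128, 0.1599, 0.1505]
orientation: [-171.5, -26.6, -29.3]
force: [0.3, -0.3, -0.8]
opening: 0.0009
gripper_force: 0.0
[ 48.43  -2.38 -57.68  52.54 -30.34 -30.97] F tool [0.  0.3 0.8] M [-0.53 -1.63 -0.05]
dial 183.5 160.1 ptr centroid ang -0.198 axis ang -0.006 npx 12
```

```bash
python3 - <<'E'
from h import *
np.save("W4.npy",viewer.camera_params("wrist"))
save("wrist","pics/w4.png");save("scene","pics/s4.png");save("top","pics/t4.png")
f=lambda im,x,y,w,h,s:cv2.resize(im[y:y+h,x:x+w],None,fx=s,fy=s,interpolation=cv2.INTER_CUBIC)
w=cv2.imread("pics/w4.png");s=cv2.imread("pics/s4.png");t=cv2.imread("pics/t4.png")
a=f(w,126,80,266,200,1.5);b=f(t,150,140,100,75,4);c=f(s,270,120,133,100,6)[150:450]
c=f(s,290,130,100,75,4);d=f(w,210,180,80,60,5)
cv2.imwrite("pics/c5.png",np.vstack([np.hstack([a,np.zeros((300,1,3),np.uint8),b]),np.hstack([c,d])]))
E
```

```text
(no output)
```

View pics/c5.png

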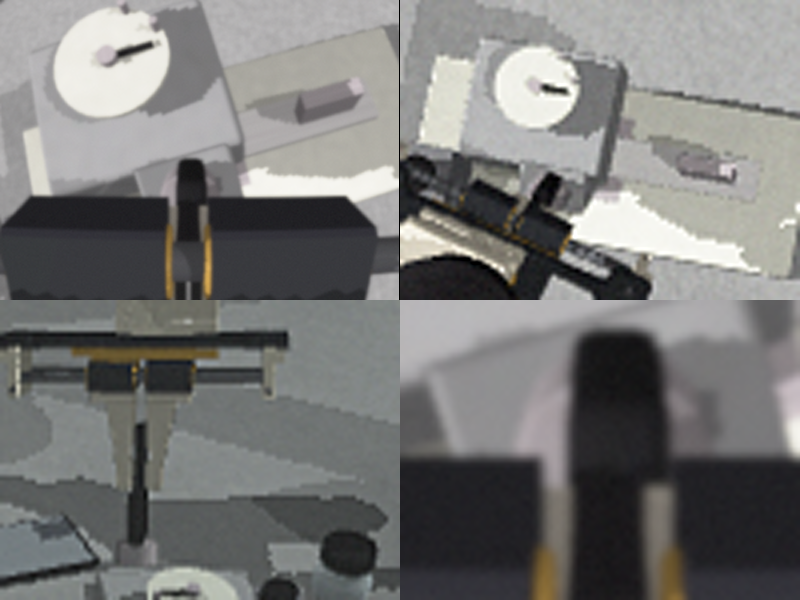

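```bash
python3 - <<'E'
from h import *
o=sensors.get_obs();print({k:o[k] for k in("clock","opening","gripper_force","tool_pos","force")})
E
python3 -m pendant '[[-1,[0,0,0],[0,0,0]],[-1,[0,0,0],[0,0,0]]]'
```

```text
{'clock': 9.7833, 'opening': 0.0003199332391854902, 'gripper_force': 0.0, 'tool_pos': array([0.51279645, 0.15978738, 0.15047895]), 'force': array([-0.40219782,  0.93512195,  0.76807504])}
clock: 9.95
tool_pos: [0.5128, 0.1598, 0.1505]
orientation: [-171.5, -26.6, -29.3]
force: [-0.4, -0.1, -0.8]
opening: 0.0005
gripper_force: 0.0
```

```bash
python3 - <<'E'
from h import *
import wing
W=np.load("W4.npy",allow_pickle=True).item();S=viewer.camera_params("scene");T=viewer.camera_params("top")
W3=np.load("W3.npy",allow_pickle=True).item()
o=sensors.get_obs();tcp=o["tool_pos"];R0=Ro.from_euler('xyz',o["orientation"],degrees=True).as_matrix()
A=wing.axes(17);g=np.array([.509,.161,.158])
pts={"tcp":tcp,"pad":tcp-.019*R0[:,2],"grip":g,"backtop":g+A@[.021,0,.014],"fronttop":g+A@[-.021,0,.014],"backbot":g+A@[.021,0,-.022],"frontbot":g+A@[-.021,0,-.022]}
for n,p in pts.items():print(n,"w4",proj(p,W,True)[0].round(),"w3",proj(p,W3,True)[0].round(),"s",proj(p,S)[0].round(1),"t",proj(p,T)[0].round(1))
print("cam",ray((250,187),W,True))
for k in("s4","w4"):
    im=cv2.imread(f"pics/{k}.png").max(2)
    x,y,w,h=(313,150,30,46) if k=="s4" else (238,180,32,60)
    print(k,x,y);print("\n".join("".join(" .:-=+*#"[7-min(7,v//22)] for v in r) for r in im[y:y+h,x:x+w]))
E
```

```text
tcp w4 [251. 219.] w3 [250. 192.] s [324.1 185.2] t [185.2 189.7]
pad w4 [251. 230.] w3 [250. 199.] s [324.3 178.4] t [183.5 192. ]
grip w4 [251. 224.] w3 [249. 195.] s [324.4 182.2] t [184.3 190.7]
backtop w4 [251. 198.] w3 [249. 174.] s [324.  178.1] t [185.9 186.1]
fronttop w4 [251. 264.] w3 [249. 226.] s [324.9 176.3] t [180.3 198.7]
backbot w4 [251. 182.] w3 [249. 164.] s [323.7 191.1] t [189.  181.9]
frontbot w4 [250. 239.] w3 [249. 210.] s [324.7 188.8] t [183.6 194.1]
cam (array([0.48496144, 0.14489694, 0.34179612]), array([ 0.23907209,  0.03382216, -0.97041259]))
s4 313 150
**+**++*+*=+=+*+**+**+**+=====
**********++:+***********:::::
+++*+++++*+::=+++++++++*+:::::
--=========::-==========-.::::
::::::::::-:::::::::::::.:::::
:::---------:--------:::::::::
:::-:----:-:::----:::.::::::::
.::-:-:-::-:::-----:-:::::::::
...::--:::-:::-:::::-:::::::::
....--::-:-:::::::-:-:::::::::
....----::--==::---:-:::::::::
....:-::::=**+:::--:::::::::::
....::--::=**=:-:---::::::::::
....:::-::=**=:::---....::::::
....:::--:=**=:::-:.........::
.....---::=**=::---...........
.....:---:=**+
[... 2206 characters left out ...]
-=+****
=-:::-=*************=-::::=+****
=-:::-=*************+-::::-+****
=-:::-=+************=-:::-=+****
=-:::-=+************+-:::-=+****
=-:::-=+************+-:::-=+****
=-:::-=*************=-:::-=+****
=-:::-=*************+-:::-=+****
=-:::-=*************+-:::-=+****
=-:::-=*************+-:::-=+****
=-:::-=*************+-:::-=+****
=-:::-+*************+--::--=+***
-::::-+*************+=:::--=+***
:::::-+*************+=-::--=++**
:::::-+*************+=-:----=+**
::::--+*************+=-::---=+**
::::--+*************+=-::---=+++
::::-=+*************+=---:--=+++
:.::-=+**************=------=+++
..::-=+**************=--:::-=+++
..::-=+**************=---:::-=++
..::-=+**************=---:::-=++
```

```bash
cat > tilt.py <<'E'
from tgt import *
def tilted(th,al,k,c=.004,grip=(.509,.161,.158)):
    p,Rs=tool(th,0,grip);R=Rs[1];a=-R[:,2]
    R2=max((R@Ro.from_euler('y',s*(28-al),degrees=True).as_matrix() for s in(1,-1)),key=lambda M:-M[2,2])
    return np.array(grip)+a*c+R2[:,2]*k,R2
if __name__=="__main__":
    import sys
    p,R=tilted(*map(float,sys.argv[1:4]));print(p,*rel(p,R),sensors.get_obs()["joint_pos"].round(2))
E
python3 -m pendant '[[-0.3,[0,0,0],[0,0,0]],[-0.3,[0,0,0],[0,0,0]],[-0.3,[0,0,0],[0,0,0]],[-0.3,[0,0,0],[0,0,0]],[-0.3,[0,0,0],[0,0,0]]]'
python3 tilt.py 17 23 0.010;python3 tilt.py 17 23 0.033;
```

```text
clock: 10.37
tool_pos: [0.5128, 0.1599, 0.1506]
orientation: [-171.5, -26.6, -29.3]
force: [-0.8, 0.2, 0.5]
opening: 0.0271
gripper_force: 0.0
[0.51107494 0.16087459 0.15234462] [-0.00095329 -0.0003774  -0.00242699] [ 0.19246418 -4.86483408  0.20228496] [ 48.43  -2.39 -57.68  52.53 -30.34 -30.97]
[0.52009412 0.15979905 0.13121413] [-0.00290367 -0.00045801  0.02049002] [ 0.19246418 -4.86483408  0.20228496] [ 48.43  -2.39 -57.68  52.53 -30.34 -30.97]
```

```bash
python3 -m pendant '[[-0.3,[-0.001,-0.0004,-0.002],[0,-4.9,0]],[-0.3,[-0.001,-0.0004,-0.002],[0,-4.9,0]],[-0.3,[-0.002,-0.0004,0.006],[0,-4.9,0]],[-0.3,[-0.002,-0.0004,0.006],[0,-4.9,0]]]'
python3 tilt.py 17 23 0.033;
```

```text
clock: 10.7
tool_pos: [0.5143, 0.1609, 0.1439]
orientation: [-171.8, -21.7, -28.6]
force: [-0.5, 0.2, -0.3]
opening: 0.0306
gripper_force: 0.0
[0.52009412 0.15979905 0.13121413] [0.00048952 0.00016789 0.01401627] [0.20495228 0.06118388 0.17125614] [ 48.58  -1.05 -52.53  39.09 -31.03 -18.16]
```

```bash
python3 -m pendant '[[-0.3,[0.0005,0.0002,0.006],[0,0,0]],[-0.3,[0.0005,0.0002,0.012],[0,0,0]],[-0.3,[0.0005,0.0002,0.014],[0,0,0]],[-0.3,[0.0005,0.0002,0.014],[0,0,0]]]'
python3 -m pendant '[[-1,[0,0,0],[0,0,0]],[-1,[0,0,0],[0,0,0]],[-1,[0,0,0],[0,0,0]],[-1,[0,0,0],[0,0,0]],[-1,[0,0,0],[0,0,0]]]'
python3 st.py
```

```text
clock: 11.03
tool_pos: [0.5196, 0.1586, 0.1307]
orientation: [-171.9, -21.7, -28.5]
force: [0.4, -0.0, 0.7]
opening: 0.0307
gripper_force: 0.0
clock: 11.45
tool_pos: [0.5195, 0.1584, 0.1317]
orientation: [-171.9, -21.7, -28.6]
force: [-2.8, -4.6, 3.7]
opening: 0.0118
gripper_force: 30.0
[ 46.85   0.26 -53.77  42.   -28.51 -19.94] F tool [ 1.1  4.8 -4.2] M [-2.14 -1.2   0.11]
dial 183.5 160.1 ptr centroid ang -0.197 axis ang -0.007 npx 12
```

```bash
python3 -m pendant '[[-1,[0,0,0],[0,0,4]],[-1,[0,0,0],[0,0,9]],[-1,[0,0,0],[0,0,14]],[-1,[0,0,0],[0,0,18]],[-1,[0,0,0],[0,0,20]],[-1,[0,0,0],[0,0,20]]]'
python3 st.py
```

```text
clock: 12.0
tool_pos: [0.5193, 0.1581, 0.1315]
orientation: [-164.8, -17.6, -49.5]
force: [-5.8, -5.4, 4.4]
opening: 0.0117
gripper_force: 30.3
[ 46.85   0.25 -53.79  42.   -28.51 -40.06] F tool [ 1.6  6.6 -6. ] M [-2.76 -0.55 -0.06]
dial 183.5 160.3 ptr centroid ang -0.198 axis ang -0.015 npx 11
```

```bash
python3 -m pendant '[[-1,[0,0,0],[0,0,4]],[-1,[0,0,0],[0,0,9]],[-1,[0,0,0],[0,0,14]],[-1,[0,0,0],[0,0,18]],[-1,[0,0,0],[0,0,20]],[-1,[0,0,0],[0,0,20]]]'
python3 st.py; python3 - <<'E'
from h import *
a=cv2.imread("pics/s4.png").astype(float);save("scene","pics/s5.png");b=cv2.imread("pics/s5_raw.png").astype(float)
# dial vertical shift in scene: phase correlation of dial window
x,y,w,h=322,196,32,16
s,_=cv2.phaseCorrelate(a[y:y+h,x:x+w].mean(2),b[y:y+h,x:x+w].mean(2));print("dial shift px",s)
E
```

```text
clock: 12.55
tool_pos: [0.519, 0.1577, 0.1313]
orientation: [-159.8, -11.5, -69.2]
force: [-7.9, -5.9, 5.3]
opening: 0.0116
gripper_force: 30.5
[ 46.85   0.24 -53.82  41.99 -28.54 -60.06] F tool [ 3.7  7.3 -7.7] M [-3.28  0.46 -0.09]
dial 183.7 160.5 ptr centroid ang -0.484 axis ang 0.304 npx 18
dial shift px (0.18485629778729162, 1.017493762980238)
```

```bash
ls pics/d_*; python3 - <<'E'
import cv2,glob
im=cv2.imread("pics/d_12.55.png").max(2)
print("\n".join("".join("%4d"%v for v in r) for r in im[151:171,172:196]))
E
```

```text
pics/d_11.45.png
pics/d_12.00.png
pics/d_12.55.png
pics/d_9.58.png
 183 181 183 181 185 187 184 152 148 150 160 159 143 166 146 174 150 149 153 158 148 148 174 174
 182 183 186 184 151 154 151 166 178 221 239 248 249 247 237 243 176 150 137 154 128 153 185 174
 186 183 180 183 151 158 178 221 246 244 243 242 242 242 241 242 227 205 189 172 167 186 159 151
 182 182 151 150 160 206 248 244 243 242 239 240 240 241 241 241 243 220 166 100 119 182 186 181
 186 180 151 163 199 245 243 241 241 237 241 240 242 239 239 241 242 243 143 179 170 122 110 110
 179 151 154 198 247 240 240 240 240 240 241 242 239 239 241 241 242 243 245 248 247 189 110 116
 146 150 162 238 244 242 238 240 239 240 240 241 240 240 240 241 241 241 241 242 243 203 111 109
 154 154 185 245 242 241 240 240 239 240 241 243 242 240 241 242 243 241 242 238 240 247 154 115
 152 152 194 245 242 240 240 240 239 241 240 239 239 242 244 242 245 243 241 221 216 236 180 115
 152 158 236 245 243 243 241 240 240 242 208 204 206 226 241 243 242 245 243 243 220 198 141 118
 153 162 235 247 245 242 242 241 242 240 203 205 202 169 112 15
[... 206 characters left out ...]
2 109 215 192 230 107
  41  24  73 137 130 131 188 246 241 241 240 243 245 248 248 195 251 250 249 248 247 246 214 110
  52  38  72 130 133 145 216 243 241 240 241 242 242 244 244 243 243 242 243 241 243 244 148 112
  56  53  22  79 163 217 245 241 239 241 241 239 242 241 242 241 241 241 241 242 245 219 115 119
  53  54  32  84 237 249 243 240 238 242 241 238 241 240 239 240 241 240 241 243 242 149 112 116
  51  47  47  29 146 251 241 241 240 239 240 240 240 239 241 240 239 240 242 243 184 105 114 117
  49  51  46  27  51 239 246 243 240 241 241 240 240 239 241 243 244 242 242 182 113 119 116 115
  50  50  53  40  25 109 238 242 240 243 243 240 241 241 242 245 243 239 182 113 114 121 121 123
```

```bash
sed -i 's/wt=np.where((d<9)&(sub<150),150-sub,0)/wt=np.where((d<9)\&(xs>cx-1)\&(ys<cy+3)\&(sub<150),150-sub,0)/' st.py
python3 -m pendant '[[-1,[0,0,0],[0,0,4]],[-1,[0,0,0],[0,0,8]],[-1,[0,0,0],[0,0,10]],[-1,[0,0,0],[0,0,10]]]'
python3 st.py
```

```text
clock: 12.98
tool_pos: [0.5188, 0.1575, 0.1311]
orientation: [-158.2, -7.9, -78.7]
force: [-9.6, -6.5, 4.9]
opening: 0.0121
gripper_force: 30.5
[ 46.85   0.24 -53.85  41.98 -28.54 -70.06] F tool [ 5.2  8.4 -7.9] M [-3.49  1.   -0.11]
dial 184.0 160.0 ptr centroid ang -0.36 axis ang -0.003 npx 10
```

```bash
python3 -m pendant '[[-1,[0,0,0],[0,0,4]],[-1,[0,0,0],[0,0,8]],[-1,[0,0,0],[0,0,8]],[-1,[0,0,0],[0,0,8]]]'
python3 st.py
python3 -m pendant '[[-1,[0,0,0],[0,0,3]],[-1,[0,0,0],[0,0,6]],[-1,[0,0,0],[0,0,6]],[-1,[0,0,0],[0,0,6]]]'
python3 st.py
```

```text
clock: 13.37
tool_pos: [0.5186, 0.1574, 0.1309]
orientation: [-157.4, -4.9, -86.1]
force: [-12.1, -5.7, 5.8]
opening: 0.0122
gripper_force: 30.6
[ 46.86   0.24 -53.86  41.97 -28.54 -77.95] F tool [ 5.3  9.4 -9.7] M [-3.91  1.33 -0.04]
dial 184.1 160.2 ptr centroid ang -0.009 axis ang 0.469 npx 13
clock: 13.75
tool_pos: [0.5185, 0.1573, 0.1308]
orientation: [-157.1, -2.6, -91.6]
force: [-11.9, -6.5, 5.7]
opening: 0.0127
gripper_force: 30.5
[ 46.87   0.24 -53.87  41.96 -28.54 -83.95] F tool [ 7.1  8.7 -9.5] M [-4.17  1.64 -0.05]
dial 183.9 162.3 ptr centroid ang 0.248 axis ang 1.197 npx 18
```

```bash
python3 - <<'E'
import cv2
for n in("13.37","13.75"):
    im=cv2.imread(f"pics/d_{n}.png").max(2)
    print(n);print("\n".join("".join("%4d"%v for v in r) for r in im[151:169,178:196]))
E
```

```text
13.37
 187 180 147 143 151 148 137 156 147 159 149 151 154 152 143 148 174 175
 153 161 175 201 222 237 239 240 236 207 173 158 139 154 127 155 183 178
 167 222 246 244 242 244 243 243 244 243 227 233 190 175 167 177 163 144
 223 245 242 241 241 242 241 241 241 240 243 223 187  96 119 118 181 182
 244 241 240 240 239 240 241 239 239 240 241 244 159 169 171 117 112 108
 241 239 240 240 242 242 240 240 240 239 241 243 245 246 247 155 110 114
 239 240 240 239 240 239 241 240 239 241 243 242 242 243 244 232 128 110
 239 240 239 239 240 240 241 241 240 243 245 243 243 241 240 247 185 113
 240 240 238 238 239 217 241 241 244 245 244 240 240 211 208 241 194 114
 241 240 241 214 215 212 210 237 242 242 190 100 108 114 106 205 194 111
 241 242 241 225 212 202 206 199  33  16  43 110 117 171 156 177 149 117
 243 244 245 245 218 210 204 175 113 101 153 255 250 249 248 247 252 115
 245 246 245 248 247 197 142 137 177 176 184 246 242 240 241 243 247 105
 131 126  71  72  28  24  23 113 155 195 197 246 242 241 243 245 220 114
  52  50  54  50  61  47  34  23  79 156 135 232 243 242 242 245 145 115
[... 839 characters left out ...]
245 242 241  99 115  68 147 140 183 192 110
 240 241 240 239 216 211 209 236  96  17  66 181 198 193 226 203 199 118
 242 241 240 224 210 204 203 196  44 111 185 253 248 244 244 195 147 110
 239 241 243 244 212 202 196 176 161 173 179 247 242 239 243 245 250 109
 245 244 243 245 242 214 174 167 194 194 194 246 242 241 241 242 247 111
 247 242 247 247 245 247 248 251 251 250 244 243 241 244 240 245 221 112
  68  67  64  72  64  65  70  71  69  70  68 146 193 229 210 247 148 120
  49  48  61  74  54  51  50  52  54  42  29  34 198 145 140 249 113 109
  51  53 109 105  56  51  50  50  55  56  44  29  81 138 125 189 111 118
  54  45  72  98  61  52  49  57  52  57  53  39 110 140 118 114 115 118
```

```bash
cat > pt.py <<'E'
from h import *
import sys
T=viewer.camera_params("top");R,_=pose2([0,0,-10.5])
def ang(im):
    im=im.max(2).astype(float);ys,xs=np.mgrid[150:170,176:200];s=im[150:170,176:200]
    h=(s>195)&(s<221)&(xs<186)&(xs>178)&(ys>155)&(ys<165)
    hx,hy=np.median(xs[h]),np.median(ys[h]);d=np.hypot(xs-hx,ys-hy)
    w=np.where((d>2.5)&(d<9.5)&(xs>=hx)&(ys<hy+1.6)&(s<140),140-s,0)
    c=onplane((hx,hy),T,.143);m=onplane(((w*xs).sum()/w.sum(),(w*ys).sum()/w.sum()),T,.143)
    q=R.T@(m-c);return hx,hy,round(np.arctan2(q[0],-q[1]),3)
for f in sys.argv[1:]:print(f,ang(cv2.imread(f)))
im=viewer.snapshot("top")[:,:,::-1];cv2.imwrite("pics/now.png",im);print("now",ang(im))
E
python3 -m pendant '[[-1,[0,0,0],[0,0,2]],[-1,[0,0,0],[0,0,2.5]],[-1,[0,0,0],[0,0,2.5]]]'
python3 pt.py pics/d_9.58.png pics/d_11.45.png pics/d_12.00.png pics/d_12.98.png pics/d_13.37.png pics/d_13.75.png
```

```text
clock: 14.05
tool_pos: [0.5184, 0.1574, 0.1308]
orientation: [-157.0, -1.6, -93.9]
force: [-13.7, -5.9, 6.5]
opening: 0.0125
gripper_force: 30.5
pics/d_9.58.png (np.float64(183.0), np.float64(160.5), np.float64(-0.088))
pics/d_11.45.png (np.float64(183.0), np.float64(160.5), np.float64(-0.087))
pics/d_12.00.png (np.float64(183.0), np.float64(160.0), np.float64(-0.113))
pics/d_12.98.png (np.float64(183.0), np.float64(161.0), np.float64(-0.045))
pics/d_13.37.png (np.float64(183.0), np.float64(161.0), np.float64(0.198))
pics/d_13.75.png (np.float64(183.0), np.float64(161.0), np.float64(0.425))
now (np.float64(183.0), np.float64(161.0), np.float64(0.501))
```

```bash
python3 -m pendant '[[-1,[0,0,0],[0,0,2]],[-1,[0,0,0],[0,0,2]],[-1,[0,0,0],[0,0,2]],[-0.2,[0,0,0],[0,0,2]],[-0.2,[0,0,0],[0,0,2]],[-0.2,[0,0,0],[0,0,2]],[-0.2,[0,0,0],[0,0,2]],[-0.2,[0,0,0],[0,0,2]]]'
python3 pt.py
python3 -m pendant '[[-0.2,[0,0,-0.01],[0,0,0]],[-0.2,[0,0,-0.03],[0,0,0]],[-0.2,[0,0,-0.06],[0,0,0]],[-0.2,[0,0,-0.09],[0,0,0]],[-0.2,[0,0,-0.1],[0,0,0]],[-0.2,[0,0,-0.1],[0,0,0]]]'
python3 pt.py
python3 - <<'E'
from h import *
print(sensors.get_obs()["joint_pos"].round(1))
P=[.5685,.149,-10.5];R,t=pose2(P)
for h in(.16,.12): # above lock, tool down, yaw choices
  for yaw in(-60,-100,-30):print(h,yaw,rel((R@[-.045,.108,h]+t),Ro.from_euler('xyz',[180,0,yaw],degrees=True).as_matrix()))
E
```

```text
clock: 14.77
tool_pos: [0.5202, 0.16, 0.1319]
orientation: [-156.8, -0.7, -95.6]
force: [0.3, 0.5, 1.0]
opening: 0.0345
gripper_force: 0.0
now (np.float64(183.0), np.float64(161.0), np.float64(0.575))
clock: 15.32
tool_pos: [0.4814, 0.1664, 0.227]
orientation: [-156.7, -0.4, -95.5]
force: [0.4, 0.5, -1.0]
opening: 0.0349
gripper_force: 0.0
now (np.float64(183.0), np.float64(161.0), np.float64(0.575))
[ 56.4  -9.2 -45.4  29.  -46.6 -80.7]
0.16 -60 (array([-0.10389946, -0.02338727,  0.0799981 ]), array([-22.33587327,  -7.69114986, -34.95869747]))
0.16 -100 (array([-0.10389946, -0.02338727,  0.0799981 ]), array([-23.25456671,   0.40563817,   4.48455177]))
0.16 -30 (array([-0.10389946, -0.02338727,  0.0799981 ]), array([-20.353358  , -13.72885934, -64.51144538]))
0.12 -60 (array([-0.10425062, -0.00760009,  0.11674918]), array([-22.33587327,  -7.69114986, -34.95869747]))
0.12 -100 (array([-0.10425062, -0.00760009,  0.11674918]), array([-23.25456671,   0.40563817,   4.48455177]))
0.12 -30 (array([-0.10425062, -0.00760009,  0.11674918]), array([-20.353358  , -13.72885934, -64.51144538]))
```

```bash
python3 -m pendant '[[-1,[-0.025,-0.01,0],[-4,0,1]],[-1,[-0.05,-0.02,0],[-10,0,2]],[-1,[-0.08,-0.023,0.03],[-16,0.2,3]],[-1,[-0.104,-0.023,0.06],[-22,0.4,4.5]],[-1,[-0.104,-0.023,0.08],[-23.3,0.4,4.5]],[-1,[-0.104,-0.023,0.08],[-23.3,0.4,4.5]],[-1,[-0.104,-0.023,0.08],[-23.3,0.4,4.5]]]'
python3 - <<'E'
from h import *
o=sensors.get_obs();print(rel([.543,.264,.11],Ro.from_euler('xyz',[180,0,-100],degrees=True).as_matrix()))
np.save("W6.npy",viewer.camera_params("wrist"));save("wrist","pics/w6.png");save("scene","pics/s6.png");save("top","pics/t6.png")
f=lambda im,x,y,w,h,s:cv2.resize(im[y:y+h,x:x+w],None,fx=s,fy=s,interpolation=cv2.INTER_CUBIC)
w=cv2.imread("pics/w6.png");s=cv2.imread("pics/s6.png");t=cv2.imread("pics/t6.png")
cv2.imwrite("pics/c6.png",np.vstack([np.hstack([f(w,126,80,266,200,1.5),np.zeros((300,1,3),np.uint8),f(t,165,145,50,37,8)[:300] if 0 else cv2.resize(t[145:183,165:215],(400,300),interpolation=cv2.INTER_CUBIC)]),f(s,270,150,133,50,6)[:, :798].copy() if 0 else cv2.resize(s[145:205,280:440],(800,300),interpolation=cv2.INTER_CUBIC)]))
E
```

```text
clock: 15.95
tool_pos: [0.5436, 0.2604, 0.1535]
orientation: [179.6, -0.5, -100.2]
force: [-0.1, -0.6, 0.6]
opening: 0.0006
gripper_force: 0.0
(array([-0.00387767,  0.00098361,  0.04343694]), array([ 0.35831508, -0.53563349, -0.23762963]))
```

View pics/c6.png

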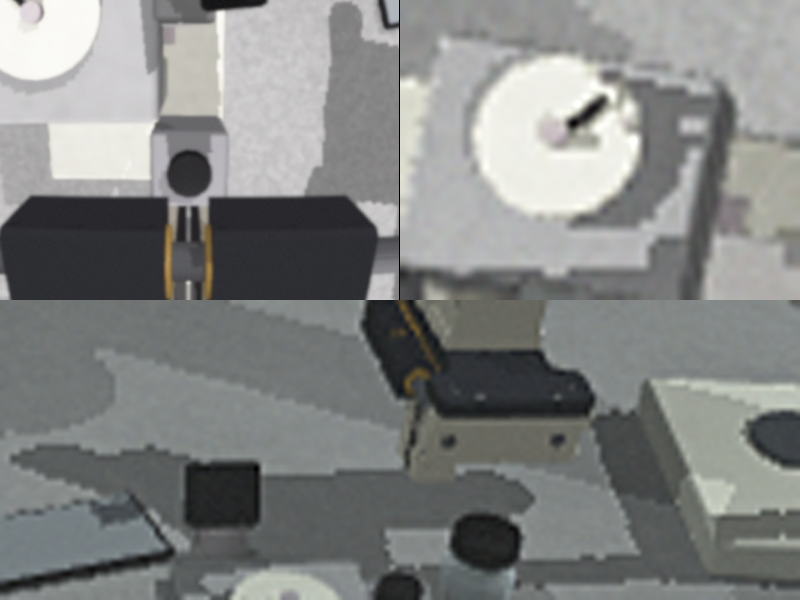

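```bash
python3 - <<'E'
from h import *
S=viewer.camera_params("scene");W=np.load("W6.npy",allow_pickle=True).item()
o=sensors.get_obs();p=o["tool_pos"];R0=Ro.from_euler('xyz',o["orientation"],degrees=True).as_matrix()
for d in(0,.01,.02,.03):
    uv=proj(p-d*R0[:,2],S)[0];w=proj(p-d*R0[:,2],W,True)[0];print(d,((uv-[280,145])*5).round(),((w-[126,80])*1.5).round())
b=onplane(((189.5)/1.5-.5+126,(173.5)/1.5-.5+80),W,.098,True);print("button by wrist z=.098",b, "z=.09",onplane(((189.5)/1.5-.5+126,(173.5)/1.5-.5+80),W,.09,True))
print("button proj",((proj([.543,.264,.098],S)[0]-[280,145])*5).round(),((proj([.543,.264,.098],W,True)[0]-[126,80])*1.5).round())
E
```

```text
0 [414. 197.] [191. 213.]
0.01 [417. 182.] [191. 223.]
0.02 [420. 168.] [192. 233.]
0.03 [424. 153.] [192. 244.]
button by wrist z=.098 [0.543553   0.26115593 0.098     ] z=.09 [0.54389669 0.26346091 0.09      ]
button proj [398. 282.] [191. 177.]
```

```bash
python3 -m pendant '[[-1,[-0.002,0,0.02],[0.3,-0.5,0]],[-1,[-0.002,0,0.042],[0.3,-0.5,0]],[-1,[-0.002,0,0.046],[0.3,-0.5,0]],[-1,[-0.002,0,0.046],[0.3,-0.5,0]]]'
python3 -m pendant '[[-1,[0,0,0.002],[0,0,0]],[-1,[0,0,0.004],[0,0,0]],[-1,[0,0,0.006],[0,0,0]],[-1,[0,0,0.006],[0,0,0]]]'
python3 -m pendant '[[-1,[0,0,0.002],[0,0,0]],[-1,[0,0,0.003],[0,0,0]],[-1,[0,0,0.003],[0,0,0]]]'
python3 -m pendant '[[-1,[0,0,0.002],[0,0,0]],[-1,[0,0,0.003],[0,0,0]],[-1,[0,0,0.003],[0,0,0]]]'
```

```text
clock: 16.43
tool_pos: [0.5425, 0.2634, 0.1125]
orientation: [-179.8, 0.3, -100.0]
force: [0.2, -0.4, 0.5]
opening: 0.0002
gripper_force: 0.0
clock: 16.77
tool_pos: [0.5437, 0.2641, 0.1064]
orientation: [-179.8, 0.4, -100.1]
force: [0.7, -0.6, -0.7]
opening: 0.0005
gripper_force: 0.0
clock: 17.02
tool_pos: [0.5436, 0.2638, 0.1026]
orientation: [-179.8, 0.3, -100.1]
force: [0.0, -0.1, -1.0]
opening: 0.0006
gripper_force: 0.0
clock: 17.27
tool_pos: [0.5435, 0.2638, 0.0995]
orientation: [-179.9, 0.3, -100.1]
force: [-0.2, 0.7, -0.6]
opening: 0.0006
gripper_force: 0.0
```

```bash
for i in 1 ; do python3 -m pendant '[[-1,[0,0,0.002],[0,0,0]],[-1,[0,0,0.003],[0,0,0]],[-1,[0,0,0.003],[0,0,0]]]' | grep -E "tool_pos|force: \["
python3 -m pendant '[[-1,[0,0,0.002],[0,0,0]],[-1,[0,0,0.003],[0,0,0]],[-1,[0,0,0.003],[0,0,0]]]' | grep -E "tool_pos|force: \["
python3 -m pendant '[[-1,[0,0,0.002],[0,0,0]],[-1,[0,0,0.003],[0,0,0]],[-1,[0,0,0.003],[0,0,0]]]' | grep -E "tool_pos|force: \["
done
```

```text
tool_pos: [0.5435, 0.2638, 0.0965]
force: [0.3, 0.1, 0.0]
tool_pos: [0.5435, 0.2639, 0.0936]
force: [0.6, 1.2, -0.5]
tool_pos: [0.5435, 0.2638, 0.0905]
force: [-0.1, 0.2, 0.9]
```

```bash
python3 -m pendant '[[-1,[0,0,0.002],[0,0,0]],[-1,[0,0,0.003],[0,0,0]],[-1,[0,0,0.003],[0,0,0]]]' | grep -E "tool_pos|force: \["
python3 -m pendant '[[-1,[0,0,0.002],[0,0,0]],[-1,[0,0,0.003],[0,0,0]],[-1,[0,0,0.003],[0,0,0]]]' | grep -E "tool_pos|force: \["
python3 -m pendant '[[-1,[0,0,0.002],[0,0,0]],[-1,[0,0,0.003],[0,0,0]],[-1,[0,0,0.003],[0,0,0]]]' | grep -E "tool_pos|force: \["
```

```text
tool_pos: [0.5436, 0.2639, 0.0876]
force: [0.9, 0.4, -0.0]
tool_pos: [0.5435, 0.2639, 0.0845]
force: [-0.5, 0.3, 0.3]
tool_pos: [0.5436, 0.2639, 0.0816]
force: [0.3, 0.1, -0.1]
```

```bash
python3 -m pendant '[[-1,[0,0,0.002],[0,0,0]],[-1,[0,0,0.003],[0,0,0]],[-1,[0,0,0.003],[0,0,0]]]' | grep -E "tool_pos|force: \["
python3 -m pendant '[[-1,[0,0,0.001],[0,0,0]],[-1,[0,0,0.002],[0,0,0]],[-1,[0,0,0.002],[0,0,0]]]' | grep -E "tool_pos|force: \["
python3 - <<'E'
from h import *
save("scene","pics/s7.png");S=viewer.camera_params("scene")
print(proj(sensors.get_obs()["tool_pos"],S),proj([.5435,.264,.098],S))
im=cv2.imread("pics/s7_raw.png").max(2)
print("\n".join("".join(" .:-=+*#"[7-min(7,v//22)] for v in r) for r in im[165:230,335:385]))
E
```

```text
tool_pos: [0.5436, 0.2639, 0.0785]
force: [-0.5, 0.2, 0.2]
tool_pos: [0.5437, 0.264, 0.0767]
force: [-0.2, 0.6, -0.8]
[[358.46520772 207.29571817]] [[359.74439754 201.49322074]]
....:::::--:=+---:=+*=-:::-----------------------:
.......::----+=--::=*=-::::----------------------:
.........::::-+=::.-*+::::-:-==------------------:
............. +=-:::+*-:::-::+=------------------:
..............=+*++++*+::--::==-----------------::
.............:******=**-:-:::-------------------::
.............:**++++==*+:-.:::------------------::
.............-***+*++=+*::::::------------------::
............ +***+*+++=*+-:.:::-----------------::
.............=**+++***-+*=:::::----------------:::
.............-*****++++=*+::.::----------------:::
.............:+***+::=*+**=:::-----------------:::
............. -****+*++*=*=-:.-----------------.::
..............-******+**++*+:------------------:..
............---+***+*+++*=**::-----------------:..
=-=====---=----=****+*+**++*+-========+++++===+=:.
----------------=**+*+*+*+=**+++++++++++++++++**=:
-----------------***+***+*++*++++++++++++++++++++=
----
[... 1692 characters left out ...]
---.......:=======+:..............:--
...::::::::...:::::::::.=======+...............--=
-----------=---========-========....:..........---
=======================-======+-............:..---
===============================:....:::..=====:---
==============================+.....-====---------
======================-========......-------====:-
======================-=======-......------======:
======================-======+-.......------====+-
============================++::::.....--------===
=====================-=++=+=== ::::::...----------
=====================------... :::::::::--=-------
=====================.         ::::::::::==-------
====================+           ::::::::::====----
```

```bash
for r in 1; do python3 -m pendant '[[-1,[0,0,0.001],[0,0,0]],[-1,[0,0,0.002],[0,0,0]],[-1,[0,0,0.002],[0,0,0]]]' | grep -E "tool_pos|force: \["
python3 -m pendant '[[-1,[0,0,0.001],[0,0,0]],[-1,[0,0,0.0015],[0,0,0]],[-1,[0,0,0.0015],[0,0,0]]]' | grep -E "tool_pos|force: \["
python3 -m pendant '[[-1,[0,0,0.001],[0,0,0]],[-1,[0,0,0.0015],[0,0,0]],[-1,[0,0,0.0015],[0,0,0]]]' | grep -E "tool_pos|force: \["
done
```

```text
tool_pos: [0.5438, 0.2641, 0.0752]
force: [-1.8, 0.5, 1.3]
tool_pos: [0.5439, 0.2641, 0.0739]
force: [-3.0, -0.4, 4.0]
tool_pos: [0.5437, 0.264, 0.0717]
force: [-0.5, -1.1, -0.3]
```

```bash
python3 -m pendant '[[-1,[0,0,0.001],[0,0,0]],[-1,[0,0,0.0015],[0,0,0]],[-1,[0,0,0.0015],[0,0,0]]]' | grep -E "tool_pos|force: \["
python3 -m pendant '[[-1,[0,0,0.0007],[0,0,0]],[-1,[0,0,0.001],[0,0,0]],[-1,[0,0,0.001],[0,0,0]]]' | grep -E "tool_pos|force: \["
```

```text
tool_pos: [0.5436, 0.2639, 0.07]
force: [-0.5, 0.5, 0.6]
tool_pos: [0.5438, 0.2641, 0.0693]
force: [-0.3, -0.1, -0.7]
```

```bash
python3 -m pendant '[[-1,[0,0,0.0007],[0,0,0]],[-1,[0,0,0.001],[0,0,0]],[-1,[0,0,0.001],[0,0,0]]]' | grep -E "tool_pos|force: \["
python3 -m pendant '[[-1,[0,0,0.0007],[0,0,0]],[-1,[0,0,0.001],[0,0,0]],[-1,[0,0,0.001],[0,0,0]]]' | grep -E "tool_pos|force: \["
```

```text
tool_pos: [0.5439, 0.2641, 0.0691]
force: [-1.5, -0.6, 5.4]
tool_pos: [0.5439, 0.2641, 0.069]
force: [-4.0, -1.9, 12.7]
```

```bash
python3 -m pendant '[[-1,[0,0,-0.01],[0,0,0]],[-1,[0,0,-0.04],[0,0,0]],[-1,[0,0,-0.08],[0,0,0]],[-1,[0,0,-0.12],[0,0,0]],[-0.2,[0,0,-0.135],[0,0,0]],[-0.2,[0,0,-0.135],[0,0,0]]]'
python3 - <<'E'
from h import *
print(rel([.5489,.0485,.18],Ro.from_euler('xyz',[180,0,-100.5],degrees=True).as_matrix()))
save("scene","pics/s8.png");b=cv2.imread("pics/s8_raw.png").max(2)
for n in("s3","s6"):
    a=cv2.imread(f"pics/{n}.png").max(2)
    print(n,"\n"+"\n".join("".join(" .:-=+*#"[7-min(7,v//22)] for v in r)+"   "+"".join(" .:-=+*#"[7-min(7,v//22)] for v in q) for r,q in zip(a[198:214,350:370],b[198:214,350:370])))
E
python3 pt.py
```

```text
clock: 21.57
tool_pos: [0.5456, 0.2648, 0.2085]
orientation: [-179.5, 0.7, -100.1]
force: [-0.4, -0.3, 0.1]
opening: 0.0085
gripper_force: 0.0
(array([ 0.21275164, -0.04077991,  0.02634671]), array([-0.53327247,  0.67525071,  0.44503725]))
s3 
.:------.---=:==++--   .:------.-===.-===-:
.:----===+===---==--   .:-----------------:
..----+******=------   ..-------==----=----
..:--=********------   ..:-:-=++++=-:---=--
...:-+********+:-=--   ....:-******+-.:----
...:=*********+:---=   ....-+*******+::---=
...:=*********-:-=-=   ...:=**+*+****-.-=-=
....=*********--:==-   ....-*********-.:---
:...:+********::----   ....:+********::.---
-....=+*****+=---...   .....-+******=:-:...
:.:..:===+==::----..   .....:--=====:::::..
:::...-::::::-----..   ......::.....:::::..
::::..:-----------:.   :......::::::::::-:.
::::..:==========+-.   ::....:==========+-.
::::...=++==+====+:.   ::.....=+========+:.
::::...:+========+..   :......:=========+..
s6 
.:------.-=-=.-===-:   .:------.-===.-===-:
.:-----==+=-=------:   .:-----------------:
..----+******=------   ..-------==----=----
..:-:=********------   ..:-:-=++++=-:---=--
...::+****+***=:----   ....:-******+-.:----
...:-+********=:----   ....-+*******+::---=
...:-*********-.---=   ...:=**+*+****-.-=-=
....-*********-::---   ....-*********-.:---
.....=********:::---   ....:+********::.---
.....-++****+=::-...   .....-+******=:-:...
.....:---===::::::..   .....:--=====:::::..
.............:::::..   ......::.....:::::..
:......::::::::::::.   :......::::::::::-:.
::....:==========+-.   ::....:==========+-.
::.....=+========+:.   ::.....=+========+:.
:......:=========+..   :......:=========+..
now (np.float64(183.0), np.float64(161.0), np.float64(0.577))
```

```bash
python3 -m pendant '[[-0.2,[0.04,-0.008,0],[0,0,0]],[-0.2,[0.08,-0.016,0],[0,0,0]],[-0.2,[0.12,-0.024,0],[0,0,0]],[-0.2,[0.16,-0.032,0],[-0.5,0.6,0.4]],[-0.2,[0.2,-0.04,0],[-0.5,0.6,0.4]],[-0.2,[0.213,-0.041,0.02],[-0.5,0.6,0.4]],[-0.2,[0.213,-0.041,0.026],[-0.5,0.6,0.4]],[-0.2,[0.213,-0.041,0.026],[-0.5,0.6,0.4]]]'
python3 - <<'E'
from h import *
print(rel([.5489,.0485,.0345],Ro.from_euler('xyz',[180,0,-100.5],degrees=True).as_matrix()))
E
```

```text
clock: 22.33
tool_pos: [0.5446, 0.0453, 0.1727]
orientation: [179.4, -0.4, -100.6]
force: [-1.5, -0.1, 0.9]
opening: 0.0347
gripper_force: 0.0
(array([-0.00496697, -0.00499834,  0.13816901]), array([ 0.57889134, -0.41983537, -0.12492916]))
```

```bash
python3 -m pendant '[[-0.2,[-0.003,-0.003,0.03],[0.5,-0.4,0]],[-0.2,[-0.003,-0.003,0.07],[0.5,-0.4,0]],[-0.2,[-0.003,-0.003,0.09],[0.5,-0.4,0]],[-0.2,[-0.003,-0.003,0.09],[0.5,-0.4,0]]]'
python3 - <<'E'
from h import *
print(rel([.5489,.0485,.0345],Ro.from_euler('xyz',[180,0,-100.5],degrees=True).as_matrix()))
E
```

```text
clock: 22.67
tool_pos: [0.5461, 0.0488, 0.0808]
orientation: [179.7, -0.1, -100.5]
force: [-0.4, -0.7, -1.8]
opening: 0.035
gripper_force: 0.0
(array([-0.00033866, -0.00298327,  0.04625771]), array([ 0.25050769, -0.12537336,  0.04210744]))
```

```bash
python3 -m pendant '[[-0.2,[0,-0.0025,0.015],[0.2,0,0]],[-0.2,[0,-0.0025,0.035],[0.2,0,0]],[-0.2,[0,-0.0025,0.045],[0.2,0,0]],[-0.2,[0,-0.0025,0.0455],[0.2,0,0]]]'
python3 -m pendant '[[-1,[0,0,0],[0,0,0]],[-1,[0,0,0],[0,0,0]],[-1,[0,0,0],[0,0,0]],[-1,[0,0,0],[0,0,0]],[-1,[0,0,0],[0,0,0]],[-1,[0,0,0],[0,0,0]]]'
```

```text
clock: 23.0
tool_pos: [0.5513, 0.0487, 0.0389]
orientation: [-179.8, 0.0, -100.4]
force: [-0.1, -0.3, 0.5]
opening: 0.0346
gripper_force: 0.0
clock: 23.5
tool_pos: [0.552, 0.0485, 0.0407]
orientation: [-179.6, 0.1, -100.5]
force: [-4.4, 1.9, 6.9]
opening: 0.0109
gripper_force: 30.0
```

```bash
python3 -m pendant '[[-0.5,[0,0,0],[0,0,0]],[-0.5,[0,0,0],[0,0,0]],[-0.5,[0,0,0],[0,0,0]],[-0.5,[0,0.0025,0.004],[-0.3,0,0]],[-0.5,[0,0.0025,0.008],[-0.3,0,0]],[-0.5,[0,0.0025,0.008],[-0.3,0,0]]]'
python3 -m pendant '[[-1,[0,0,0],[0,0,0]],[-1,[0,0,0],[0,0,0]],[-1,[0,0,0],[0,0,0]],[-1,[0,0,0],[0,0,0]],[-1,[0,0,0],[0,0,0]]]'
```

```text
clock: 24.0
tool_pos: [0.5489, 0.0485, 0.0307]
orientation: [180.0, 0.1, -100.5]
force: [0.3, -0.3, 0.7]
opening: 0.0219
gripper_force: 0.0
clock: 24.42
tool_pos: [0.5495, 0.0488, 0.0317]
orientation: [-179.9, 0.1, -100.5]
force: [0.9, -0.6, -3.3]
opening: 0.0118
gripper_force: 30.0
```

```bash
python3 -m pendant '[[-1,[0.008,0,0],[0,0,0]],[-1,[0.02,0,0],[0,0,0]],[-1,[0.035,0,0],[0,0,0]],[-1,[0.05,0,0],[0,0,0]],[-1,[0.065,0,0],[0,0,0]],[-1,[0.08,0,0],[0,0,0]],[-1,[0.095,0,0],[0,0,0]],[-1,[0.095,0,0],[0,0,0]]]'
python3 pt.py
python3 - <<'E'
from h import *
print(rel([.467,-.323,.08],Ro.from_euler('xyz',[180,0,-93.8],degrees=True).as_matrix()))
E
```

```text
clock: 25.08
tool_pos: [0.5314, -0.0465, 0.0317]
orientation: [-180.0, 0.1, -100.6]
force: [-0.1, -1.5, -1.0]
opening: 0.0118
gripper_force: 30.0
now (np.float64(183.0), np.float64(160.0), np.float64(0.268))
(array([ 0.28440569,  0.01272459, -0.04880869]), array([-0.06631861,  0.10193394, -6.78194935]))
```

```bash
python3 -m pendant '[[-1,[0,0,-0.015],[0,0,0]],[-1,[0.005,0,-0.045],[0,0,0]],[-1,[0.04,0.002,-0.05],[0,0,-1]],[-1,[0.08,0.004,-0.05],[0,0,-2]],[-1,[0.12,0.006,-0.05],[0,0,-3]],[-1,[0.16,0.008,-0.05],[0,0,-4]],[-1,[0.2,0.01,-0.05],[0,0,-5.5]],[-1,[0.24,0.012,-0.05],[0,0,-6.8]],[-1,[0.275,0.0127,-0.05],[0,0,-6.8]],[-1,[0.2845,0.0127,-0.05],[0,0,-6.8]]]'
python3 -m pendant '[[-1,[0,0,0],[0,0,0]],[-1,[0,0,0],[0,0,0]]]'
python3 pt.py
python3 - <<'E'
from h import *
print(rel([.467,-.323,.0175],Ro.from_euler('xyz',[180,0,-93.8],degrees=True).as_matrix()))
im=cv2.imread("pics/now.png").max(2)
print("\n".join("".join("%4d"%v for v in r) for r in im[154:168,178:196]))
E
```

```text
clock: 25.97
tool_pos: [0.4669, -0.3255, 0.0809]
orientation: [-179.9, 0.1, -93.8]
force: [0.2, -0.6, -0.5]
opening: 0.0113
gripper_force: 30.0
clock: 26.13
tool_pos: [0.4676, -0.3222, 0.0808]
orientation: [-179.9, 0.1, -93.8]
force: [0.3, 0.6, -1.6]
opening: 0.0117
gripper_force: 30.0
now (np.float64(183.0), np.float64(161.0), np.float64(-0.053))
(array([0.00158586, 0.00091814, 0.0633777 ]), array([-0.06628025,  0.1167963 ,  0.09106419]))
 220 237 236 235 234 234 235 235 233 235 235 232 182 104 100 166 168 169
 237 234 234 233 233 236 235 234 235 233 234 236 168 133 146  92  92  91
 234 234 234 233 235 235 234 233 233 236 234 236 238 243 240 153  93  95
 232 234 233 235 232 234 236 234 235 234 235 235 236 235 238 243 108  96
 231 234 234 234 234 236 232 235 234 236 236 235 236 233 235 238 172  94
 235 233 232 233 235 234 233 236 236 237 237 235 234 233 235 226 176  93
 235 236 233 235 233 214 205 228 233 234 235 240 236 232 228 199 180  94
 235 236 235 234 225 191 190 190 125 131 142 239 236 240 238 200 129  92
 235 235 235 235 219 194 180 157  32  36  45 105 181 231 232 236 248  94
 235 234 235 237 232 204 162 154 145 124 105 103  92  62  78 154 243  92
 236 235 235 236 234 237 238 243 245 244 245 244 243 202 166 170 212  94
 236 235 234 233 234 234 236 235 237 237 235 235 238 240 243 240 165 101
 233 232 234 232 234 234 235 235 235 236 232 233 233 236 239 239 126 134
 233 234 233 234 234 234 235 234 234 233 234 232 233 235 235 165  98 133
```

```bash
python3 -m pendant '[[-1,[0,0,0.03],[0,0,0]],[-1,[0,0,0.055],[0,0,0]],[-1,[0,0,0.062],[0,0,0]],[-1,[0,0,0.064],[0,0,0]],[-1,[0,0,0.065],[0,0,0]],[-1,[0,0,0.065],[0,0,0]]]'
python3 -m pendant '[[-0.2,[0,0,0],[0,0,0]],[-0.2,[0,0,0],[0,0,0]],[-0.2,[0,0,0],[0,0,0]],[-0.2,[0,0,0],[0,0,0]],[-0.2,[0,0,0],[0,0,0]],[-0.2,[0,0,-0.03],[0,0,0]],[-0.2,[0,0,-0.07],[0,0,0]],[-0.2,[0,0,-0.11],[0,0,0]],[-0.2,[0.02,0,-0.14],[0,0,0]],[-0.2,[0.02,0,-0.14],[0,0,0]]]'
python3 - <<'E'
from h import *
save("scene","pics/s9.png");save("wrist","pics/w9.png")
a=cv2.imread("pics/s0.png").astype(int);b=cv2.imread("pics/s9_raw.png").astype(int)
d=(abs(a-b).max(2)>40)[170:300,60:480]
n,l,st,_=cv2.connectedComponentsWithStats(d.astype(np.uint8))
for s in st[1:]:
    if s[4]>8:print(s[0]+60,s[1]+170,s[2:])
f=lambda im:"".join(" .:-=+*#"[7-min(7,v//32)] for v in im)
A=a.max(2);B=b.max(2)
for r in range(222,250):print(f(A[r,132:205]),"|",f(B[r,132:205]))
E
```

```text
clock: 26.68
tool_pos: [0.469, -0.3217, 0.0169]
orientation: [-179.9, 0.1, -93.6]
force: [0.3, -0.6, -1.4]
opening: 0.0116
gripper_force: 30.0
clock: 27.52
tool_pos: [0.47, -0.3459, 0.1638]
orientation: [-179.3, -0.2, -93.6]
force: [1.4, -0.8, 0.8]
opening: 0.0349
gripper_force: 0.0
60 170 [ 89  19 655]
146 170 [ 55  11 237]
327 177 [ 5  3 14]
114 181 [21  8 33]
142 180 [ 4  4 11]
131 185 [ 15  12 100]
327 197 [23 10 52]
355 199 [10  5 16]
326 202 [20 14 93]
318 204 [ 4  8 17]
259 220 [14  3 23]
144 225 [ 5  8 13]
244 224 [ 7  3 14]
243 231 [ 9  4 15]
180 237 [11  3 15]
250 245 [ 3  6 10]
=============---=:::.      ... .............  ...      ..    .......  --- | ----------=------:...               .    .                         .  ---
=======---=-:..     . ......... ...... ..... .. .   ..   .. ......... :-- | ---=----:--:: .                    .                             ..   :--
==---::. ... ..  ........   ....................   .. .       .  .... :=- | --:-:..            .  ..                 .  ...                   . . :--
::........:::::..   .......... ............ ..... .  .
[... 2995 characters left out ...]
:::::::.::.::::...:::.   |   .. :::--::......      ...............    ............. .. ::::.........
...::..........::.::.::::.:::..::::::::::::::::::::::::::::::::.::.:.:::. |                       .      ..        .................. . ....:........
   ..:...::::::::..:.:::::::.::::::::::::::::::::::::::::::::.:..:::....: |            .          ..        .  .   .............. ... .    ...:......
  .  .::::::.:::::.:::.:.::..:::::.::::::::::::::.:::.:::::::::::::...... |            .  ....  .     .   ...  .....  ......  ...  ......     :......
  .  ...::::::::.:.:.::..::::::::::::::::::::::::::::::::::::::::::...::: |      .. .  .  ..         ...  ...  .....  ....   .... ..  .... .  .......
```

```bash
python3 -m pendant '[[-0.2,[0,0,0],[0,0,0]],[-0.2,[0,0,0],[0,0,0]],[-0.2,[0,0,0],[0,0,0]]]' | head -2; python3 -c "
from plant import workorder;print(workorder.close_job())"
```

```text
clock: 27.87
tool_pos: [0.4658, -0.3417, 0.1547]
the job is handed in; nothing more can be done
None
```

The job is handed in at 27.9 s of the 64 s: I set the gap with the pointer at about 0.65 rad (between the pins), let go of the screw, latched the lock with the blade still in the gap, then drew the blade out and laid it flat on the mat.

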